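Free a clamped kit tray from its draw latch and restack it

ROBOT

A 6-joint arm with a two-finger parallel gripper is mounted at the origin on the work surface. World frame = base frame: x ahead of the robot, y to its left, z up, the work surface at z = 0. Lengths are in mm, angles in rad, forces in N, time in s.
With the tool pointing down it reaches from about 275 to 1000 mm from the base axis. Payload 8.4 kg.
Tool frame: the origin (TCP) lies at the very end of the fingers, on their centre line; the grasp point (between the pads) lies 19 mm behind it; z points along the fingers, y is the direction in which the jaws open and shut (so a half turn about z gives the same grasp; the last joint's range is limited). The gripper opens to 85 mm and grips with 20 to 120 N. Pads are 22 mm wide; open, the fingers measure 114 mm over their backs; the gripper's body (76 mm by 85 mm) begins 54 mm behind the grasp point. The pads swing forward as they close: fully open they stand 13 mm farther back than shut.
Start: joints at [-1.139, 0.353, 1.633, -0, 1.155, -0.002], TCP at [262.7, -567.112, 231.281] pointing down, gripper open.
Joint ranges: [-2.63, 2.63], [-0.92, 2.1], [0.06, 2.66], [-1.3, 4.44], [0, 2.69], [-3.02, 3.02]. Speed limits (rad/s): [2.22, 2.22, 2.79, 3.14, 3.14, 3.14].

INTERFACE

Orientations are given as [roll, pitch, yaw] about the fixed x, y, z axes, in that order (R = Rz(yaw) Ry(pitch) Rx(roll)).
In Python, from rig import r gives the robot as it stands.
- The arm moves only by the tool jog_arm, never from a script. Its argument "moves" is a list of rows, each an object with "grip": the gripper command: -1 is fully open, 1 is shut, values between are in proportion; "translation": the shift along the tool's x, y, z in m, a list of three; "twist": the turn, a rotation vector about the tool's x, y, z in rad, a list of three. In form: [{"grip": grip, "translation": [dx, dy, dz], "twist": [ax, ay, az]}, ...]. A call has 1 to 10 rows; each row shifts and turns the commanded pose from where the row before left it, along the tool's axes as they then stand; what a row does not reach is not made up. A row lasts 1/12 s, in which the tool goes at most 41.7 mm and 7.16 degrees, less where a joint would pass 70% of its speed; a pose out of reach is approached as far as the arm can. A call with a gripper value outside its range is refused whole. The fingers move at their own pace and stop on an object; "squeeze" is the grip in N (left out, the last holds). Time passes only in rows, so rows that do not move let the fingers close. It gives the time, the measured TCP pose, the force and the opening at its end, in the units of the state.
- r.sense(): the state, without advancing time (a new reading comes with each control period).
- r.grab_frame(name): name is "scene" or "side" or "wrist"; returns (picture, depth): 480x640x3 uint8, red, green, blue; 480x640 float32, mm along the optical axis (not along the pixel's ray), 0 where there is no reading.
- r.calibration(name): a dict with "fx", "fy", "cx", "cy" (pixels), "k1" (the pictures are not rectified: a ray, as slopes to the right and down, at radius r is drawn at 1 + k1 r^2 times it, then the intrinsics apply), "R" (3x3) and "t" (3): a world point X has camera coordinates R X + t. Camera axes: x right, y down, z forward; pixel columns grow to the right and rows downward; lengths in mm; the calibration is good to about 2 mm. A picture is of the moment at which its call begins: read the wrist's pose just before it. calibration takes no time and is no camera call; for the wrist camera it gives the pose at the moment of the call.
- r.sign_off(): hands the job in, once; it reports no verdict.
The state is a dict: "clock": time; "qpos": joint angles; "qvel": joint speeds; "joint_efforts": joint torques, N m; "eef_pos": TCP position; "tcp_rot": TCP orientation; "contact_force": force on the tool from outside, world axes, zero at the start; "wrist_torque": the same for the moment, N m; "opening": opening from 0.0 (shut) to 1.0 (fully open).
Only numpy, scipy, OpenCV 4.12 (cv2) and the standard library are available. Lean on these libraries where they do the work, as an engineer would, in place of code of your own. Each camera call takes 0.05 s, during which the arm holds its last target.

TASK

The orange kit tray is held down on the grey base by a draw latch: lift the latch's red lever up past centre until its hook comes clear of the tray's catch while the tray still sits in place. Then lift the tray off by its black handle bar, keeping it upright so that the whistle and the tape roll stay inside, and lower it gently onto the blue base until all four corner lugs sit fully home in the sockets (either way round), and let go. Do not disturb the bottle, jar, grip trainer, ball or cup.

Things in the scene. Friction and masses are not known exactly. Their poses are not given: they have to be found in the camera images.
- latched_base: Grey open base box, 140 (x) x 200 (y) x 65 mm high, fixed to the table; origin at the centre of its underside, z up. Its -x face, roughly towards the robot, carries the draw latch at mid-width (y = 0). Its four corner posts have sockets in the top, as on the blue base. At the start the tray sits on it, its axes parallel to the base's.
- latch_pivot (a point): Hinge of the latch lever: 28 mm out from the grey base's -x face, 58 mm above the table, mid-width. The hinge line runs along the base's y axis; cheek plates reach 34 mm out from the face and 15 mm either side of mid-width.
- lever_tab (a point): Centre of the red tab at the lever's end, to pinch across its width: 22 mm wide along the grey base's y (hinge direction), 22 mm long, 9 mm thick; 36 mm from the hinge line. Closed, it is 23 mm farther out (-x of the base) and 27.6 mm lower than the hinge, about 30 mm above the table, with free space beside and before it. It swings away from the base, then up.
- latch (a joint): Lever angle, rad: 0 = closed (slanting down, 40 degrees out from straight down), growing as the tab swings outwards and up, stop at 2.1. Spring tension holds it shut (2 to 3 N at the tab); it is past centre beyond about 0.45, and the hook comes slack and springs off the catch by about 1.3. Turn it to about 1.8 to be sure. Friction keeps an open lever where it is left.
- hook_bar (a point): Middle of the brass hook loop's cross bar (5 mm thick, loop 21 mm wide, 48 mm long, hinged on the lever). Closed, it lies in the tray's catch. It is sprung to stand clear of the catch once slack, between tray and lever.
- keeper (a point): The seat of the steel catch at mid-width of the tray's -x wall, 10.5 mm out from that wall and 21 mm above the tray's underside; the catch sticks out 16 mm, is 12 mm wide and 22.5 mm high.
- tray_handle (a point): Centre of the tray's black handle bar, 14 mm thick (tray x) x 148 mm long (tray y) x 16 mm high, to grip across x from above at mid-length; below it 46 mm of free height above a 34 mm high middle wall. 88 mm above the tray's underside, central, above the centre of mass; axes are the tray's. Seated on a base, this point is 153 mm above the table.
- open_base: Blue open base box, empty, 140 (x) x 200 (y) x 65 mm high, fixed to the table; origin at the centre of its underside, z up. Sockets 17 mm square and 14 mm deep in its four corner posts at x = +-54, y = +-84 mm.
- whistle_c (a point): Centre of a white plastic whistle, about 50 x 18 x 22 mm, lying in the tray's +x compartment; travels with the tray.
- tape_c (a point): Centre of a paper-white tape roll, 52 mm in diameter, 24 mm high, lying flat in the tray's -x compartment; travels with the tray.
- bottle_c (a point): Centre, half-way up, of the standing steel bottle, 68 mm in diameter, 260 mm tall; the only loose thing taller than 110 mm. Bystander.
- jar_c (a point): Centre, half-way up, of the standing empty glass jar with screw cap, 72 mm in diameter, 100 mm tall. Bystander.
- trainer_c (a point): Centre of the black grip trainer lying flat, about 115 x 64 x 24 mm. Bystander.
- ball_center (a point): Centre of the red lacrosse ball, 63 mm in diameter, resting in a small ring on the bamboo lazy susan. Bystander.
- cup_c (a point): Centre, half-way up, of a blue ceramic cup, 72 mm in diameter, 80 mm tall, on the lazy susan. Bystander.
- susan: Bamboo lazy susan, 260 mm in diameter, 26 mm high, fixed; origin at the centre of its underside. With what stands on it, it reaches 107 mm above the table.
- tray: Orange tray, 140 (x) x 200 (y) mm, walls 45 mm high, 0.3 to 0.65 kg; origin at the centre of its underside, z up. Four lugs, 14 mm in diameter with tapered ends, stick out 10 mm below the underside at x = +-54, y = +-84 mm. Its -x wall carries the steel catch.
Things that resemble listed ones, but are neither listed nor needed, are in the scene too. Of the things that look like the open_base, take the one that is farthest from the robot's base at the start. Of the things that look like the part that bears tape_c, the larger one is meant.

How it is judged (in metres and radians):
On the way, in this order (a step that is already met when the one before it is completed fails the run):
1. the latch lever is raised past centre and the hook clear of the catch while the tray still sits in place on the grey base (value of joint latch above 1.1 rad and distance between hook_bar and keeper above 0.015 m and x of tray_handle in the frame of latched_base between -0.004 and 0.004 m and y of tray_handle in the frame of latched_base between -0.004 and 0.004 m and z of tray_handle in the frame of latched_base between 0.15 and 0.156 m), for 0.2 s.
2. the tray is lifted clear of the grey base (z of tray_handle in the frame of latched_base above 0.175 m), for 0.1 s.
At the end, for the whole second after the job is handed in: The tray rests still on the blue base, either way round: handle centre within 3 mm of the base's centre both ways and within 3 mm of its seated height (153 mm above the table), aligned and level within 0.04 rad; whistle and tape roll are inside the tray (x of tray_handle in the frame of open_base between -0.003 and 0.003 m and y of tray_handle in the frame of open_base between -0.003 and 0.003 m and z of tray_handle in the frame of open_base between 0.15 and 0.156 m and angle between the x axis of tray_handle and the x axis of open_base, either way round below 0.04 rad and angle between tray_handle's own z axis and vertical below 0.04 rad and linear speed of tray below 0.02 m/s and x of whistle_c in the frame of tray_handle between -0.07 and 0.07 m and y of whistle_c in the frame of tray_handle between -0.1 and 0.1 m and z of whistle_c in the frame of tray_handle between -0.09 and -0.05 m and x of tape_c in the frame of tray_handle between -0.07 and 0.07 m and y of tape_c in the frame of tray_handle between -0.1 and 0.1 m and z of tape_c in the frame of tray_handle between -0.09 and -0.05 m); the robot touches nothing.
It fails at once if the tray is tipped more than 0.5 rad (angle between tray_handle's own z axis and vertical above 0.5 rad).
It fails at once if the tray is pressed onto the blue base with over 80 N (contact force between tray and open_base above 80 N).
It fails at once if the tray is dropped or slammed down: it moves faster than 0.4 m/s within 60 mm above its seat on the blue base (horizontal distance between tray_handle and open_base below 0.03 m and z of tray_handle in the frame of open_base below 0.213 m and linear speed of tray above 0.4 m/s).
It fails at once if a bystander (bottle, jar, grip trainer, ball, cup) is moved more than 25 mm or toppled (distance of any of bottle_c, jar_c, trainer_c, ball_center, cup_c from where it was at the start of the episode above 0.025 m).
It also fails if it takes over 64 s, if anything falls off the work surface, if the arm or the gripper's body presses on something with over 40 N, if the wrist force passes 120 N, or if a joint passes its speed limit or range.

## Working session

There is one attempt and no reset: what is moved stays moved. The work goes in short steps, Python scripts to look and compute and a tool call to move; the robot and the scene stay as the last step left them, time stands still between calls to the robot, and variables do not carry over. Pictures are saved under pics/ and viewed, and the job is handed in when it is done.

Besides the shell and the picture viewer there is one more tool, called after ">>>" by a JSON object that holds its "method" and its "body". jog_arm: Moves the arm, as the interface text tells. Its arguments: {"type":"object","properties":{"moves":{"type":"array"},"squeeze":{"type":"number"}},"required":["moves"]}

```bash
ls; mkdir -p pics; python3 - <<'E'
from rig import r
import cv2,numpy as np
print(r.sense())
for n in("scene","side","wrist"):
    c=r.calibration(n); p,d=r.grab_frame(n)
    cv2.imwrite(f"pics/{n}0.png",p[...,::-1]); np.savez(f"pics/{n}0.npz",p=p,d=d,**{k:np.array(v) for k,v in c.items()})
    print(n,c)
E
```

```text
pics
{'clock': 0.0, 'qpos': array([-1.13941424e+00,  3.53658326e-01,  1.63416901e+00, -4.80255051e-06,
        1.15522873e+00, -2.39627141e-03]), 'qvel': array([ 1.14329270e-03, -1.55719707e-04,  4.96256349e-04, -2.06598519e-04,
        4.57574095e-04, -7.98649945e-05]), 'joint_efforts': array([-1.71403644e-03, -6.05250049e+01, -3.42076313e+01,  6.12093868e-05,
        9.20864695e-03,  4.82537087e-05]), 'eef_pos': array([ 262.47744274, -566.65377058,  230.54042057]), 'tcp_rot': array([-3.14012924e+00,  8.84215501e-07,  4.33780302e-01]), 'contact_force': array([-1.07586277,  0.11963683,  0.31247403]), 'wrist_torque': array([-0.02768791, -0.05794265,  0.05628364]), 'opening': 1.0007137459404998}
scene {'fx': 440.58603637875194, 'fy': 440.58603637875194, 'cx': 317.9850134357213, 'cy': 241.35782625877914, 'k1': 0.003710550216856913, 'R': array([[-0.87681093,  0.48076221,  0.00838435],
       [ 0.37469822,  0.69409205, -0.61468485],
       [-0.30133675, -0.53582079, -0.78872824]]), 't': array([ 444.68464158, -155.95168113, 1180.09710325])}
side {'fx': 609.1697415859571, 'fy': 609.1697415859571, 'cx': 316.87548267679847, 'cy': 241.02902629825908, 'k1': -0.15340334096292982, 'R': array([[-0.97683527, -0.21387753, -0.00701778],
       [-0.12060476,  0.57733146, -0.80755364],
       [ 0.17676916, -0.7880005 , -0.58975238]]), 't': array([ 519.91017204,  131.54349994, 1600.88014473])}
wrist {'fx': 391.78936316981424, 'fy': 391.78936316981424, 'cx': 324.1127681902887, 'cy': 240.07155919432793, 'k1': -0.08130055066599959, 'R': array([[ 0.42030771, -0.90738092, -0.00113467],
       [-0.85792384, -0.39780529,  0.32514249],
       [-0.29547947, -0.13568643, -0.94566436]]), 't': array([-624.62959101,  -41.01568348,  380.82400893])}
```

View pics/scene0.png

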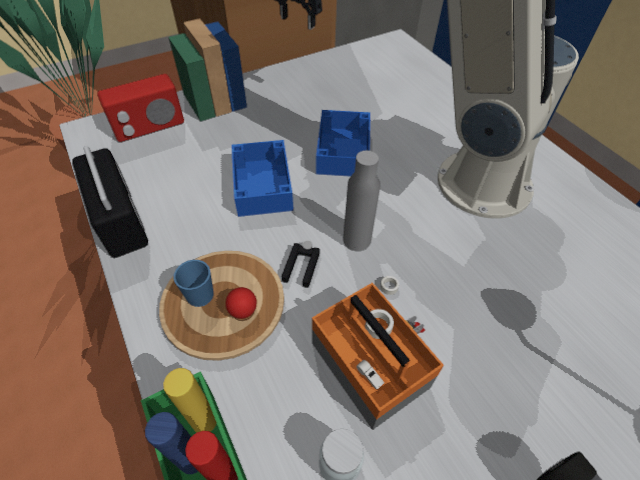

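View pics/side0.png

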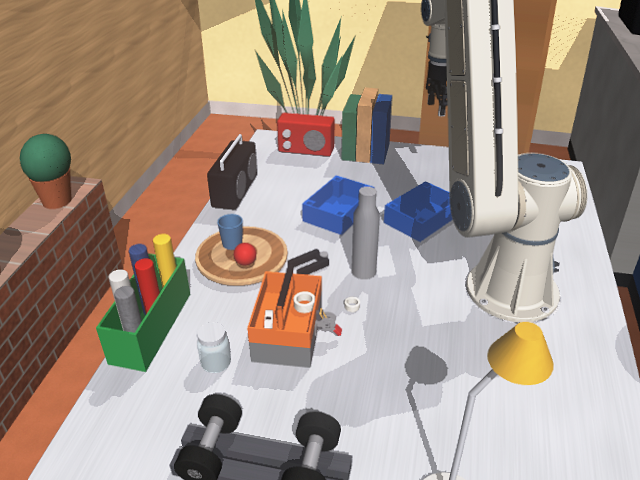

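View pics/wrist0.png

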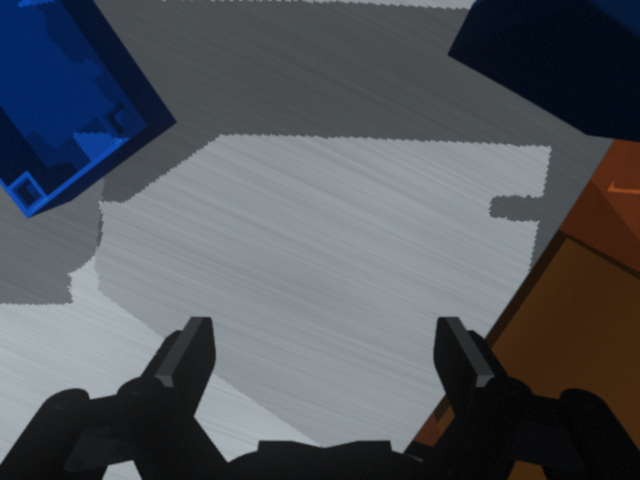

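The scene view shows the tray at about (375,350), red lever tab at (418,326), jar (342,455), bottle (362,200), trainer (301,263) and susan (222,303). The side view shows the same layout. There are two blue boxes at scene (262,178) and (345,142). The larger tape roll is in the tray at (380,322) and a small look-alike sits at (390,285). Next I'll measure them.

```bash
cat > h.py <<'E'
import numpy as np,cv2
def load(n):
    z=np.load(f"pics/{n}.npz"); return z['p'],z['d'],z
def rays(z,uv):
    K=np.array([[z['fx'],0,z['cx']],[0,z['fy'],z['cy']],[0,0,1.]],float)
    uv=np.asarray(uv,float).reshape(-1,1,2)
    s=cv2.undistortPoints(uv,K,np.array([float(z['k1']),0,0,0])).reshape(-1,2)
    return np.c_[s,np.ones(len(s))]
def cloud(z,uv,dep):   # world pts from pixel + depth
    return (rays(z,uv)*np.asarray(dep)[:,None]-z['t'])@z['R']
def onplane(z,uv,h):
    d=rays(z,uv)@z['R']; o=-z['R'].T@z['t']; return o+d*((h-o[2])/d[:,2])[:,None]
def full(n):
    p,d,z=load(n); v,u=np.mgrid[:480,:640]; uv=np.c_[u.ravel(),v.ravel()]
    return p,d,cloud(z,uv,d.ravel()).reshape(480,640,3),z
def proj(z,X):
    c=np.asarray(X,float).reshape(-1,3)@z['R'].T+z['t']; s=c[:,:2]/c[:,2:]
    s=s*(1+float(z['k1'])*(s**2).sum(1,keepdims=True)); return s*float(z['fx'])+[float(z['cx']),float(z['cy'])]
E
python3 - <<'E'
from h import *
for n in("scene0","side0"):
    p,d,W,z=full(n); hsv=cv2.cvtColor(p,cv2.COLOR_RGB2HSV); H,S,V=cv2.split(hsv)
    ms={'blue':(H>105)&(H<125)&(S>150)&(d>0)&(W[...,2]>58)&(W[...,2]<72),'orange':(H>3)&(H<18)&(S>150)&(W[...,2]>104)&(W[...,2]<116)&(d>0),
     'black':(V<60)&(W[...,2]>150)&(W[...,2]<170)&(d>0)&(W[...,0]<900),
     'red':((H<4)|(H>174))&(S>150)&(W[...,2]<70)&(d>0)}
    for k,m in ms.items():
        c,l,st,ce=cv2.connectedComponentsWithStats(m.astype(np.uint8))
        for i in range(1,c):
            if st[i,4]>25:
                P=W[l==i]; rr=cv2.minAreaRect(P[:,:2].astype(np.float32))
                print(n,k,st[i,4],ce[i].round(),np.median(P,0).round(),[np.round(q,2) for q in rr])
E
```

```text
scene0 blue 83 [568.   4.] [-888. -552.   64.] [array([-895.07, -552.35]), array([159.55,  10.66]), np.float64(0.76)]
scene0 blue 65 [236.  91.] [ 452. -611.   65.] [array([ 452.29, -610.25]), array([47.5 , 11.29]), np.float64(0.14)]
scene0 blue 239 [351. 118.] [ 211. -353.   63.] [array([ 255.25, -307.78]), array([159.15, 135.13]), np.float64(57.18)]
scene0 blue 585 [263. 172.] [ 520. -223.   63.] [array([ 525.86, -272.87]), array([204.42, 136.83]), np.float64(70.12)]
scene0 blue 159 [331. 155.] [ 348. -229.   63.] [array([ 331.22, -226.63]), array([ 32.68, 102.79]), np.float64(52.85)]
scene0 orange 1033 [376. 349.] [563. 297. 109.] [array([546.13, 278.79]), array([142.19, 201.85]), np.float64(4.84)]
scene0 black 73 [180.  62.] [ 581. -672.  161.] [array([ 580.77, -684.07]), array([  2.77, 148.21]), np.float64(0.38)]
scene0 black 67 [232.  61.] [ 450. -611.  160.] [array([ 449.1 , -609.23]), array([43.  ,  9.84]), np.float64(0.58)]
scene0 black 32 [349. 199.] [437.   3. 161.] [array([436.66,   1.97]), array([19.49,  2.67]), np.float64(87.65)]
scene0 black 725 [379. 330.] [548. 284. 
[... 864 characters left out ...]
np.float64(23.94)]
side0 blue 229 [330. 210.] [ 520. -184.   64.] [array([ 538.11, -196.18]), array([162.86,  96.28]), np.float64(4.95)]
side0 orange 86 [270. 275.] [610. 189. 111.] [array([595.77, 212.69]), array([47.93, 62.93]), np.float64(6.11)]
side0 orange 496 [288. 313.] [521. 358. 110.] [array([543.64, 281.03]), array([139.05, 208.09]), np.float64(4.42)]
side0 red 473 [304. 147.] [ 730. -621.   32.] [array([ 716.39, -619.29]), array([195.6 ,  36.28]), np.float64(1.41)]
side0 red 136 [245. 259.] [710.  89.  61.] [array([705.55,  55.67]), array([94.92, 51.99]), np.float64(65.66)]
side0 red 52 [338. 330.] [422. 277.  36.] [array([422.18, 272.73]), array([14.63, 23.71]), np.float64(0.09)]
```

>>> {"method": "jog_arm", "body": {"moves": [{"grip": -1, "translation": [0, 0, -0.04], "twist": [0, 0, 0]}, {"grip": -1, "translation": [0, 0, -0.04], "twist": [0, 0, 0]}, {"grip": -1, "translation": [0, 0, -0.04], "twist": [0, 0, 0]}, {"grip": -1, "translation": [0, 0, -0.04], "twist": [0, 0, 0]}, {"grip": -1, "translation": [0.035, -0.012, -0.01], "twist": [0, 0, 0]}, {"grip": -1, "translation": [0.037, -0.013, 0], "twist": [0, 0, 0]}, {"grip": -1, "translation": [0.037, -0.013, 0], "twist": [0, 0, 0]}, {"grip": -1, "translation": [0.037, -0.013, 0], "twist": [0, 0, 0]}, {"grip": -1, "translation": [0.037, -0.013, 0], "twist": [0, 0, 0]}, {"grip": -1, "translation": [0.037, -0.013, 0], "twist": [0, 0, 0]}]}}

```text
clock: 0.98
eef_pos: [430.9, -403.2, 401.2]
tcp_rot: [-3.141, 0.0, 0.434]
contact_force: [-0.3, -0.2, -0.4]
opening: 1.005
```

>>> {"method": "jog_arm", "body": {"moves": [{"grip": -1, "translation": [0.037, -0.013, 0], "twist": [0, 0, 0]}, {"grip": -1, "translation": [0.037, -0.013, 0], "twist": [0, 0, 0]}, {"grip": -1, "translation": [0.037, -0.013, 0], "twist": [0, 0, 0]}, {"grip": -1, "translation": [0.037, -0.013, 0], "twist": [0, 0, 0]}, {"grip": -1, "translation": [0.037, -0.013, 0], "twist": [0, 0, 0]}, {"grip": -1, "translation": [0.037, -0.013, 0], "twist": [0, 0, 0]}, {"grip": -1, "translation": [0, 0, 0], "twist": [0, 0, 0]}, {"grip": -1, "translation": [0, 0, 0], "twist": [0, 0, 0]}]}}

```text
clock: 1.65
eef_pos: [599.7, -238.9, 400.4]
tcp_rot: [-3.141, 0.001, 0.437]
contact_force: [-0.9, -0.3, -0.5]
opening: 0.999
```

```bash
cat >> h.py <<'E'
def shot(n,name):
    from rig import r
    c=r.calibration(n); p,d=r.grab_frame(n)
    cv2.imwrite(f"pics/{name}.png",p[...,::-1]); np.savez(f"pics/{name}.npz",p=p,d=d,**{k:np.array(v) for k,v in c.items()})
E
python3 - <<'E'
from h import *
shot("wrist","w1")
from rig import r
s=r.sense(); print(s['clock'],s['qpos'].round(3),s['eef_pos'],s['tcp_rot'],s['qvel'].round(3))
E
```

```text
1.7 [-0.383  0.28   1.368 -0.     1.495  0.752] [ 598.80091418 -240.01465307  400.63816749] [-3.14097512e+00  1.09779014e-03  4.35505586e-01] [-0.033 -0.015  0.009 -0.005  0.001 -0.003]
```

View pics/w1.png

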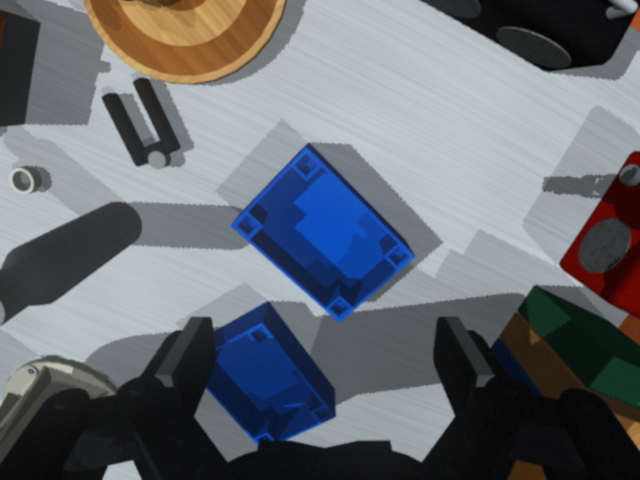

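The far blue base is at wrist (323,230), with sockets at about (307,163), (252,222), (397,255) and (338,305). The nearer blue box is at (270,370). I'll measure both, enlarge the far one, and locate its sockets and rim on the z = 65 plane.

```bash
python3 - <<'E'
from h import *
for n in("w1","scene0"):
    p,d,W,z=full(n); hsv=cv2.cvtColor(p,cv2.COLOR_RGB2HSV); H,S,V=cv2.split(hsv)
    m=((H>105)&(H<125)&(S>150)&(W[...,2]>56)&(W[...,2]<74)&(d>0)).astype(np.uint8)
    m=cv2.morphologyEx(m,cv2.MORPH_CLOSE,np.ones((3,3)))
    c,l,st,ce=cv2.connectedComponentsWithStats(m)
    for i in range(1,c):
        if st[i,4]<150: continue
        uv=np.argwhere(l==i)[:,::-1]; P=onplane(z,uv,65.); rr=cv2.minAreaRect(P[:,:2].astype(np.float32))
        print(n,ce[i].round(),[np.round(q,2) for q in rr],"dist",np.hypot(*rr[0]).round(), np.median(W[l==i][:,2]))
    print()
p,d,z=load("w1"); cr=p[130:340,210:440]; cv2.imwrite("pics/w1c.png",cv2.resize(cr,None,fx=2.8,fy=2.8,interpolation=cv2.INTER_CUBIC)[...,::-1])
E
```

```text
w1 [323. 238.] [array([ 527.07, -272.73]), array([199.69, 140.65]), np.float64(70.1)] dist 593.0 64.04257340043873
w1 [273. 385.] [array([ 271.1 , -289.15]), array([203.37, 144.83]), np.float64(57.12)] dist 396.0 63.134331586470665

scene0 [349. 118.] [array([ 257.51, -304.44]), array([160.22, 134.96]), np.float64(57.1)] dist 399.0 61.774378952421316
scene0 [262. 172.] [array([ 527.9 , -267.35]), array([207.68, 136.44]), np.float64(70.2)] dist 592.0 62.38953839367106
scene0 [331. 155.] [array([ 345.94, -229.58]), array([ 60.4 , 119.09]), np.float64(26.3)] dist 415.0 61.46046079933897
```

View pics/w1c.png

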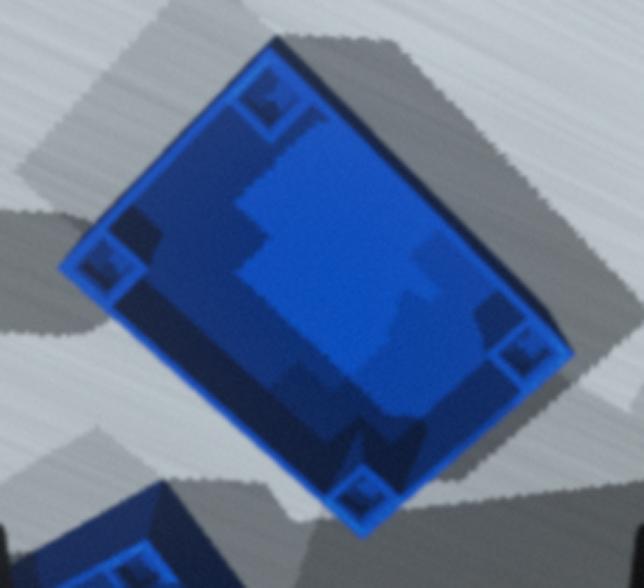

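This confirms it. The open_base is the box at wrist (323,230), 593 mm from the robot against 396 mm for the other. Its size measures 199.7 x 140.7 mm, centre (527.1, -272.7), with x axis at -19.9°. Next I'll move over towards the latch, staying high above the bottle.

>>> {"method": "jog_arm", "body": {"moves": [{"grip": -1, "translation": [0.0025, -0.0389, 0], "twist": [0, 0, 0]}, {"grip": -1, "translation": [0.0025, -0.0389, 0], "twist": [0, 0, 0]}, {"grip": -1, "translation": [0.0025, -0.0389, 0], "twist": [0, 0, 0]}, {"grip": -1, "translation": [0.0025, -0.0389, 0], "twist": [0, 0, 0]}, {"grip": -1, "translation": [0.0025, -0.0389, 0], "twist": [0, 0, 0]}, {"grip": -1, "translation": [0.0025, -0.0389, 0], "twist": [0, 0, 0]}, {"grip": -1, "translation": [0.0025, -0.0389, 0], "twist": [0, 0, 0]}, {"grip": -1, "translation": [0.0025, -0.0389, 0], "twist": [0, 0, 0]}, {"grip": -1, "translation": [0.0025, -0.0389, 0], "twist": [0, 0, 0]}, {"grip": -1, "translation": [0.0025, -0.0389, 0], "twist": [0, 0, 0]}]}}

```text
clock: 2.53
eef_pos: [456.6, 122.8, 401.6]
tcp_rot: [3.141, -0.001, 0.432]
contact_force: [0.6, 0.4, 0.4]
opening: 1.001
```

>>> {"method": "jog_arm", "body": {"moves": [{"grip": -1, "translation": [0.0025, -0.0389, 0], "twist": [0, 0, 0]}, {"grip": -1, "translation": [0.0025, -0.0389, 0], "twist": [0, 0, 0]}, {"grip": -1, "translation": [0.0025, -0.0389, 0], "twist": [0, 0, 0]}, {"grip": -1, "translation": [0.0025, -0.0389, 0], "twist": [0, 0, 0]}, {"grip": -1, "translation": [0, 0, 0], "twist": [0, 0, -0.1212]}, {"grip": -1, "translation": [0, 0, 0], "twist": [0, 0, -0.1212]}, {"grip": -1, "translation": [0, 0, 0], "twist": [0, 0, -0.1212]}, {"grip": -1, "translation": [0, 0, 0], "twist": [0, 0, -0.1212]}, {"grip": -1, "translation": [0, 0, 0], "twist": [0, 0, -0.1212]}, {"grip": -1, "translation": [0, 0, 0], "twist": [0, 0, -0.1212]}]}}

```text
clock: 3.37
eef_pos: [401.6, 266.8, 401.4]
tcp_rot: [3.141, 0.0, 1.165]
contact_force: [-0.5, -0.1, 0.3]
opening: 0.999
```

>>> {"method": "jog_arm", "body": {"moves": [{"grip": -1, "translation": [0, 0, 0], "twist": [0, 0, -0.1212]}, {"grip": -1, "translation": [0, 0, 0], "twist": [0, 0, -0.1212]}, {"grip": -1, "translation": [0, 0, 0], "twist": [0, 0, -0.1212]}, {"grip": -1, "translation": [0, 0, 0], "twist": [0, 0, -0.1212]}, {"grip": -1, "translation": [0, 0, 0], "twist": [0, 0, -0.1212]}, {"grip": -1, "translation": [0, 0, 0], "twist": [0, 0, -0.1212]}, {"grip": -1, "translation": [0, 0, 0], "twist": [0, 0, -0.1212]}, {"grip": -1, "translation": [0, 0, 0], "twist": [0, 0, -0.1212]}, {"grip": -1, "translation": [0, 0, 0], "twist": [0, 0, -0.1212]}, {"grip": -1, "translation": [0, 0, 0], "twist": [0, 0, -0.1212]}]}}

```text
clock: 4.2
eef_pos: [401.7, 266.8, 401.4]
tcp_rot: [-3.142, 0.0, 2.377]
contact_force: [-0.4, -1.1, -0.4]
opening: 1.001
```

>>> {"method": "jog_arm", "body": {"moves": [{"grip": -1, "translation": [0, 0, 0], "twist": [0, 0, -0.1212]}, {"grip": -1, "translation": [0, 0, 0], "twist": [0, 0, -0.1212]}, {"grip": -1, "translation": [0, 0, 0], "twist": [0, 0, -0.1212]}, {"grip": -1, "translation": [0, 0, 0], "twist": [0, 0, -0.1212]}, {"grip": -1, "translation": [0, 0, 0], "twist": [0, 0, -0.1212]}, {"grip": -1, "translation": [0, 0, 0], "twist": [0, 0, -0.1212]}, {"grip": -1, "translation": [0, 0, 0], "twist": [0, 0, -0.1212]}, {"grip": -1, "translation": [0, 0, 0], "twist": [0, 0, 0]}, {"grip": -1, "translation": [0, 0, 0], "twist": [0, 0, 0]}]}}

```text
clock: 4.95
eef_pos: [401.6, 267.2, 401.4]
tcp_rot: [-3.141, 0.0, -3.067]
contact_force: [0.3, 0.5, 0.1]
opening: 0.998
```

```bash
python3 - <<'E'
from h import *
shot("wrist","w2")
from rig import r
s=r.sense(); print(s['clock'],s['qpos'].round(3),s['eef_pos'],s['tcp_rot'],s['qvel'].round(3))
E
```

```text
5.0 [ 0.584 -0.002  1.694 -0.     1.449 -1.061] [401.62857096 267.3680279  401.3484873 ] [-3.14149575e+00  1.62098464e-04 -3.06728875e+00] [ 0.007  0.001 -0.001  0.001  0.002 -0.003]
```

View pics/w2.png

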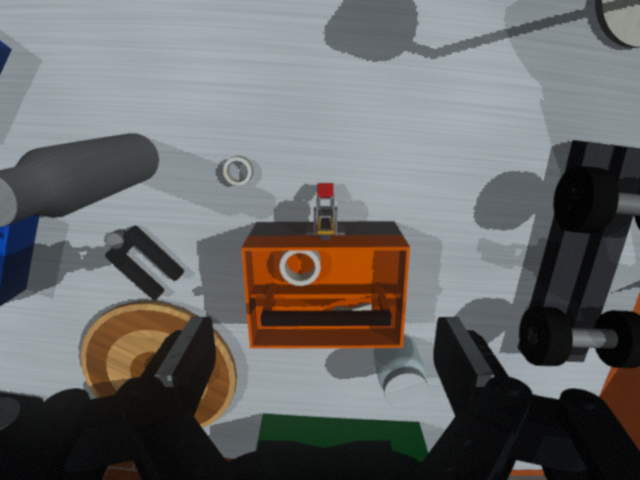

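The wrist view shows the red tab at (325,190), tray rim corners at (245,240)-(408,348), handle bar at (326,318), tape roll at (299,266) and the small ring at (238,170), clear of the tab.

```bash
python3 - <<'E'
from h import *
p,d,W,z=full("w2"); hsv=cv2.cvtColor(p,cv2.COLOR_RGB2HSV); H,S,V=cv2.split(hsv); Z=W[...,2]
def rep(k,m,h):
    c,l,st,ce=cv2.connectedComponentsWithStats(m.astype(np.uint8))
    for i in range(1,c):
        if st[i,4]<60: continue
        uv=np.argwhere(l==i)[:,::-1]; P=onplane(z,uv,h); rr=cv2.minAreaRect(P[:,:2].astype(np.float32))
        print(k,st[i,4],ce[i].round(),[np.round(q,2) for q in rr],np.median(W[l==i],0).round(1),W[l==i].min(0).round(),W[l==i].max(0).round())
box=np.zeros_like(H,bool); box[170:360,230:420]=1
rep('rim',(H>3)&(H<18)&(S>150)&(Z>104)&(Z<116)&box,110)
rep('bar',(V<70)&(Z>150)&(Z<170)&box,161)
rep('tab',((H<4)|(H>174))&(S>150)&(Z<60)&box,36)
rep('ring',(Z>8)&(Z<40)&(np.add.outer(abs(np.arange(480)-170),abs(np.arange(640)-238))<40),20)
th=0.082
for off in (-121,):
    print(546+off*np.cos(th),279.5+off*np.sin(th))
# tab profile along base x
m=((H<4)|(H>174))&(S>120)&(Z<60)&box
print(W[m][:,0].min(),W[m][:,0].max(),np.percentile(W[m][:,2],[2,50,98]),np.percentile(W[m][:,1],[2,50,98]))
E
```

```text
rim 2248 [328. 295.] [array([545.21, 279.65]), array([141.78, 199.83]), np.float64(4.64)] [534.  285.6 109.1] [469. 175. 104.] [622. 385. 113.]
bar 1813 [326. 318.] [array([541.49, 279.35]), array([ 19.28, 144.57]), np.float64(4.26)] [543.1 280.  159.9] [533. 207. 150.] [558. 353. 163.]
tab 186 [325. 190.] [array([424.13, 270.06]), array([16.02, 18.47]), np.float64(4.27)] [424.3 270.   34.5] [417. 260.  26.] [432. 280.  42.]
ring 383 [237. 171.] [array([409.6 , 150.71]), array([38.79, 40.25]), np.float64(30.0)] [410.5 149.8  17.4] [391. 130.   8.] [430. 169.  20.]
425.4065741063632 269.5891155169717
417.09971030952505 433.26099490049495 [26.70342431 34.73465378 41.32557974] [260.69010037 270.0399358  279.32887928]
```

>>> {"method": "jog_arm", "body": {"moves": [{"grip": -1, "translation": [0, 0, 0.04], "twist": [0, 0, 0]}, {"grip": -1, "translation": [0, 0, 0.04], "twist": [0, 0, 0]}, {"grip": -1, "translation": [0, 0, 0.04], "twist": [0, 0, 0]}, {"grip": -1, "translation": [0, 0, 0.04], "twist": [0, 0, 0]}, {"grip": -1, "translation": [0, 0, 0.04], "twist": [0, -0.098, 0]}, {"grip": -1, "translation": [0, 0, 0], "twist": [0, -0.098, 0]}, {"grip": -1, "translation": [0, 0, 0], "twist": [0, -0.098, 0]}, {"grip": -1, "translation": [0, 0, 0], "twist": [0, -0.098, 0]}, {"grip": -1, "translation": [0, 0, 0], "twist": [0, -0.098, 0]}, {"grip": -1, "translation": [0, 0, 0], "twist": [0, 0, 0]}]}}

```text
clock: 5.83
eef_pos: [399.8, 265.9, 200.6]
tcp_rot: [-3.139, 0.476, -3.066]
contact_force: [-0.9, -0.0, -1.2]
opening: 0.999
```

>>> {"method": "jog_arm", "body": {"moves": [{"grip": -1, "translation": [0.02, 0, 0.032], "twist": [0, 0, 0]}, {"grip": -1, "translation": [0.02, 0, 0.032], "twist": [0, 0, 0]}, {"grip": -1, "translation": [0.02, 0, 0.032], "twist": [0, 0, 0]}, {"grip": -1, "translation": [0, 0, 0], "twist": [0, 0, 0]}, {"grip": -1, "translation": [0, 0, 0], "twist": [0, 0, 0]}]}}

```text
clock: 6.25
eef_pos: [394.4, 265.4, 98.0]
tcp_rot: [-3.133, 0.473, -3.062]
contact_force: [-0.0, -0.5, 0.7]
opening: 1.005
```

```bash
cat >> h.py <<'E'
from scipy.spatial.transform import Rotation as Ro
C=np.array([545.2,279.65]); th=.081
def inbase():
    from rig import r
    s=r.sense(); R=Ro.from_euler('xyz',s['tcp_rot']).as_matrix(); c,si=np.cos(th),np.sin(th)
    B=np.array([[c,-si,0],[si,c,0],[0,0,1]]); p=B.T@(s['eef_pos']-[*C,0])
    print(s['clock'],'q',s['qpos'].round(3),'tcp in base',p.round(1),'axes in base\n',(B.T@R).round(3),'F',s['contact_force'].round(1),'open',round(s['opening'],3))
    return p,B.T@R,B
E
python3 - <<'E'
from h import *
shot("wrist","w3")
p,A,B=inbase()
print('to target (tool axes)',A.T@(np.array([-114,0,17.2])-p))
p,d,W,z=full("w3"); hsv=cv2.cvtColor(p,cv2.COLOR_RGB2HSV); H,S,V=cv2.split(hsv)
m=((H<4)|(H>174))&(S>120)&(W[...,2]<60)
c,l,st,ce=cv2.connectedComponentsWithStats(m.astype(np.uint8)); i=1+np.argmax(st[1:,4]); Q=(W[l==i]-[*C,0])@B
print(ce[i],np.median(Q,0),Q.min(0),Q.max(0))
E
```

```text
6.3 q [ 0.816  0.222  2.333 -0.972  0.387  0.046] tcp in base [-150.6   -1.2   99.4] axes in base
 [[-0.889  0.005  0.458]
 [ 0.002  1.    -0.007]
 [-0.458 -0.005 -0.889]] F [0.6 0.3 1. ] open 0.994
to target (tool axes) [ 5.08204018  1.74931126 89.88076973]
[328.5102818  249.81797411] [-122.8683373     0.31967999   33.26574618] [-130.2843175   -10.17103132   24.05931396] [-114.04498362   10.24066034   41.4994431 ]
```

View pics/w3.png

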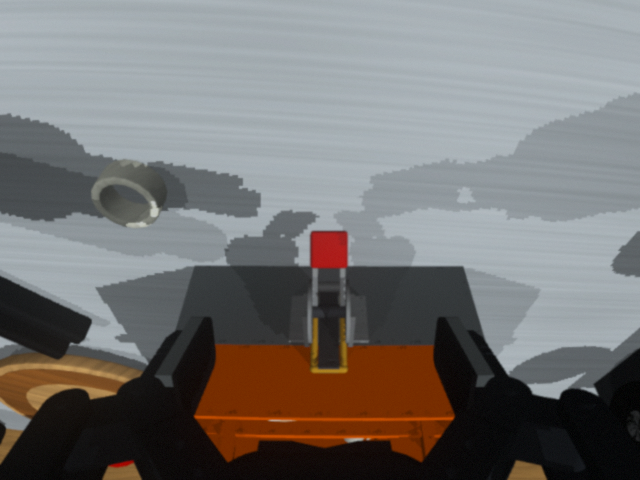

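The closed lever is centred in the view, with the red tab at (328,250) and the brass loop at (329,345) in the catch. Joint 4 is nearing its limit at this tilt, so I'll ease the tilt to about 17°.

>>> {"method": "jog_arm", "body": {"moves": [{"grip": -1, "translation": [0, 0, 0], "twist": [0, 0.087, 0]}, {"grip": -1, "translation": [0, 0, 0], "twist": [0, 0.087, 0]}, {"grip": -1, "translation": [0, 0, 0], "twist": [0, 0, 0]}, {"grip": -1, "translation": [0, 0, 0], "twist": [0, 0, 0]}]}}

```text
clock: 6.63
eef_pos: [397.6, 264.0, 100.8]
tcp_rot: [-3.131, 0.388, -3.07]
contact_force: [-0.7, -0.3, 0.0]
opening: 0.997
```

```bash
python3 - <<'E'
from h import *
p,A,B=inbase()
t=np.array([-121,0,30.4])+15*A[:,2]; print('target',t,'tool',A.T@(t-p))
E
```

```text
6.6333 q [ 0.763  0.218  2.281 -0.651  0.424 -0.309] tcp in base [-148.4   -3.6  100.8] axes in base
 [[-0.926  0.013  0.378]
 [ 0.008  1.    -0.014]
 [-0.378 -0.01  -0.926]] F [-0.7 -0.3  0. ] open 0.997
target [-115.32843339   -0.21394615   16.51520403] tool [ 1.28782389  4.67741979 90.49246569]
```

>>> {"method": "jog_arm", "body": {"moves": [{"grip": -1, "translation": [0, 0, 0], "twist": [0, 0.04, 0]}, {"grip": -1, "translation": [0, 0, 0], "twist": [0, 0.04, 0]}, {"grip": -1, "translation": [0, 0.002, 0], "twist": [0.007, 0, -0.005]}, {"grip": -1, "translation": [0, 0.002, 0], "twist": [0.007, 0, -0.005]}, {"grip": -1, "translation": [0, 0, 0], "twist": [0, 0, 0]}]}}

```text
clock: 7.05
eef_pos: [395.5, 267.4, 98.7]
tcp_rot: [-3.109, 0.306, -3.056]
contact_force: [-0.1, -0.1, -0.2]
opening: 1.003
```

```bash
python3 - <<'E'
from h import *
p,A,B=inbase()
t=np.array([-121,0,30.4])+15*A[:,2]; print('target',t,'tool',A.T@(t-p))
E
```

```text
7.05 q [ 0.742  0.234  2.227 -0.454  0.497 -0.529] tcp in base [-1.502e+02 -1.000e-01  9.870e+01] axes in base
 [[-0.954  0.005  0.301]
 [-0.004  1.    -0.031]
 [-0.301 -0.031 -0.953]] F [-0.1 -0.1 -0.2] open 1.003
target [-116.48115172   -0.46043013   16.10426587] tool [-7.24204697  2.36740806 88.9198746 ]
```

>>> {"method": "jog_arm", "body": {"moves": [{"grip": -1, "translation": [0, 0, 0], "twist": [-0.015, 0, 0]}, {"grip": -1, "translation": [0, 0, 0], "twist": [-0.015, 0, 0]}, {"grip": -1, "translation": [-0.0035, 0, 0.02], "twist": [0, 0, 0]}, {"grip": -1, "translation": [-0.0035, 0, 0.02], "twist": [0, 0, 0]}, {"grip": -1, "translation": [0, 0, 0], "twist": [0, 0, 0]}]}}

```text
clock: 7.47
eef_pos: [413.3, 268.1, 60.1]
tcp_rot: [-3.138, 0.302, -3.055]
contact_force: [0.0, -1.2, -0.4]
opening: 1.001
```

```bash
python3 - <<'E'
from h import *
p,A,B=inbase()
t=np.array([-121,0,30.4])+15*A[:,2]; print('target',t,'tool',A.T@(t-p))
E
```

```text
7.4667 q [ 0.692  0.327  2.231 -0.488  0.375 -0.527] tcp in base [-132.4   -0.9   60.1] axes in base
 [[-0.955 -0.004  0.297]
 [-0.005  1.    -0.002]
 [-0.297 -0.003 -0.955]] F [ 0.  -1.2 -0.4] open 1.001
target [-1.16538182e+02 -2.49535072e-02  1.60789820e+01] tool [-2.01015688  0.91286077 46.77470546]
```

Good. Going down to the tab and pinching it.

>>> {"method": "jog_arm", "body": {"moves": [{"grip": -1, "translation": [-0.001, 0.0005, 0.0156], "twist": [0, 0, 0]}, {"grip": -1, "translation": [-0.001, 0.0005, 0.0156], "twist": [0, 0, 0]}, {"grip": -1, "translation": [0, 0, 0.0155], "twist": [0, 0, 0]}, {"grip": -1, "translation": [0, 0, 0], "twist": [0, 0, 0]}, {"grip": -1, "translation": [0, 0, 0], "twist": [0, 0, 0]}]}}

```text
clock: 7.88
eef_pos: [428.6, 270.5, 18.2]
tcp_rot: [-3.139, 0.302, -3.055]
contact_force: [-0.0, -0.3, 0.5]
opening: 1.003
```

```bash
python3 - <<'E'
from h import *
p,A,B=inbase()
t=np.array([-121,0,30.4])+15*A[:,2]; print('target',t,'tool',A.T@(t-p))
shot("wrist","w4")
E
```

```text
7.8833 q [ 0.673  0.435  2.219 -0.628  0.289 -0.397] tcp in base [-116.9    0.3   18.2] axes in base
 [[-0.955 -0.005  0.298]
 [-0.005  1.    -0.001]
 [-0.298 -0.003 -0.955]] F [-0.  -0.3  0.5] open 1.003
target [-1.16534812e+02 -1.99532216e-02  1.60800246e+01] tool [ 0.25598619 -0.30897469  2.10286379]
```

View pics/w4.png

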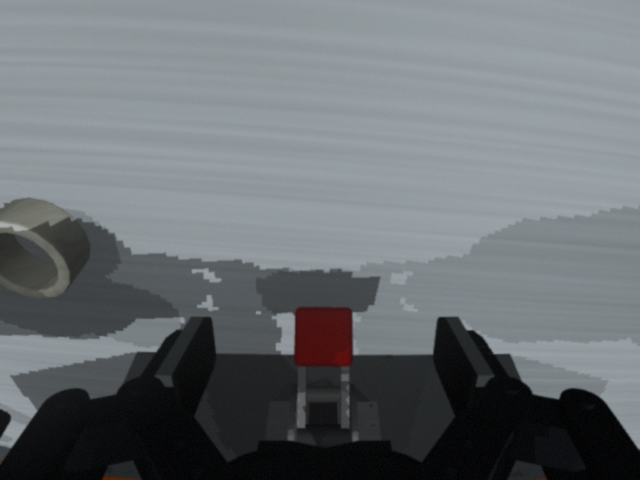

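The tab at (323,337) sits midway between the pads at (200,350) and (450,350), so I'll close on it.

>>> {"method": "jog_arm", "body": {"squeeze": 40, "moves": [{"grip": 1, "translation": [0, 0, 0.002], "twist": [0, 0, 0]}, {"grip": 1, "translation": [0, 0, 0], "twist": [0, 0, 0]}, {"grip": 1, "translation": [0, 0, 0], "twist": [0, 0, 0]}, {"grip": 1, "translation": [0, 0, 0], "twist": [0, 0, 0]}, {"grip": 1, "translation": [0, 0, 0], "twist": [0, 0, 0]}, {"grip": 1, "translation": [0, 0, 0], "twist": [0, 0, 0]}, {"grip": 1, "translation": [0, 0, 0], "twist": [0, 0, 0]}]}}

```text
clock: 8.52
eef_pos: [430.2, 270.4, 16.7]
tcp_rot: [-3.139, 0.303, -3.056]
contact_force: [-0.6, -3.9, 7.0]
opening: 0.25
```

```bash
python3 - <<'E'
from h import *
p,A,B=inbase()
shot("wrist","w5")
# arc: relative displacement of tab for lever angle
a0=np.deg2rad(40); prev=np.array([36*np.sin(a0),-36*np.cos(a0)])
for k in range(1,16):
    f=a0+.12*k; q=np.array([36*np.sin(f),-36*np.cos(f)]); dl=q-prev; prev=q
    w=np.array([-dl[0],0,dl[1]]); print(k,round(.12*k,2),(A.T@w).round(1))
E
```

```text
8.5167 q [ 0.671  0.439  2.218 -0.637  0.285 -0.389] tcp in base [-1.154e+02  1.000e-01  1.670e+01] axes in base
 [[-0.954 -0.004  0.299]
 [-0.004  1.    -0.001]
 [-0.299 -0.002 -0.954]] F [-0.6 -3.9  7. ] open 0.25
1 0.12 [ 2.1  0.  -3.8]
2 0.24 [ 1.6  0.  -4. ]
3 0.36 [ 1.1  0.  -4.2]
4 0.48 [ 0.6 -0.  -4.3]
5 0.6 [ 0.1 -0.  -4.3]
6 0.72 [-0.4 -0.  -4.3]
7 0.84 [-0.9 -0.  -4.2]
8 0.96 [-1.4 -0.  -4.1]
9 1.08 [-1.9 -0.  -3.9]
10 1.2 [-2.3 -0.  -3.6]
11 1.32 [-2.8 -0.  -3.3]
12 1.44 [-3.1 -0.  -3. ]
13 1.56 [-3.5 -0.  -2.6]
14 1.68 [-3.7 -0.  -2.1]
15 1.8 [-4.  -0.  -1.7]
```

View pics/w5.png

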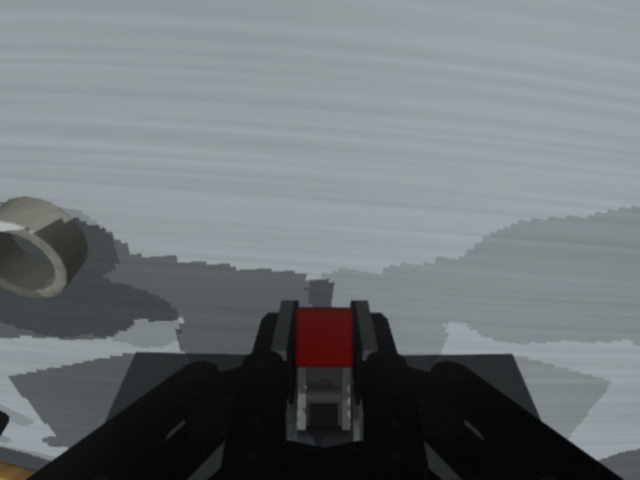

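The pads have closed on the tab (opening 0.25, about 21 mm). I'll follow the lever's arc.

>>> {"method": "jog_arm", "body": {"moves": [{"grip": 1, "translation": [0.0021, 0, -0.0038], "twist": [0, 0, 0]}, {"grip": 1, "translation": [0.0016, 0, -0.004], "twist": [0, 0, 0]}, {"grip": 1, "translation": [0.0011, 0, -0.0042], "twist": [0, 0, 0]}, {"grip": 1, "translation": [0.0006, 0, -0.0043], "twist": [0, 0, 0]}, {"grip": 1, "translation": [0.0001, 0, -0.0043], "twist": [0, 0, 0]}, {"grip": 1, "translation": [-0.0004, 0, -0.0043], "twist": [0, 0, 0]}]}}

```text
clock: 9.07
eef_pos: [417.5, 269.3, 38.3]
tcp_rot: [-3.139, 0.302, -3.056]
contact_force: [4.8, -1.1, -7.2]
opening: 0.242
```

```bash
python3 - <<'E'
from h import *
p,A,B=inbase()
shot("wrist","w6")
E
```

```text
9.0667 q [ 0.688  0.38   2.232 -0.56   0.327 -0.453] tcp in base [-128.1   -0.    38.3] axes in base
 [[-0.955 -0.004  0.298]
 [-0.004  1.    -0.001]
 [-0.298 -0.002 -0.955]] F [ 4.8 -1.1 -7.2] open 0.242
```

View pics/w6.png

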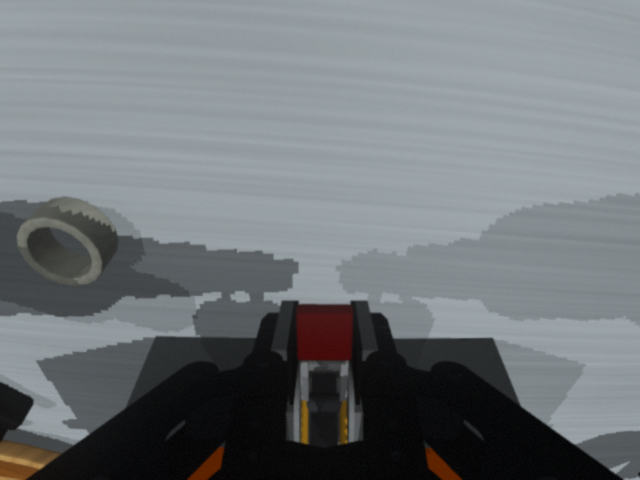

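The tab at (325,332) is still held and has risen. The forces are small, so I'll continue the arc.

>>> {"method": "jog_arm", "body": {"moves": [{"grip": 1, "translation": [-0.0009, 0, -0.0042], "twist": [0, 0, 0]}, {"grip": 1, "translation": [-0.0014, 0, -0.0041], "twist": [0, 0, 0]}, {"grip": 1, "translation": [-0.0019, 0, -0.0039], "twist": [0, 0, 0]}, {"grip": 1, "translation": [-0.0023, 0, -0.0036], "twist": [0, 0, 0]}, {"grip": 1, "translation": [-0.0028, 0, -0.0033], "twist": [0, 0, 0]}]}}

```text
clock: 9.53
eef_pos: [420.1, 269.5, 59.4]
tcp_rot: [-3.139, 0.302, -3.056]
contact_force: [-0.9, -2.5, -8.6]
opening: 0.245
```

>>> {"method": "jog_arm", "body": {"moves": [{"grip": 1, "translation": [-0.0031, 0, -0.003], "twist": [0, 0, 0]}, {"grip": 1, "translation": [-0.0035, 0, -0.0026], "twist": [0, 0, 0]}, {"grip": 1, "translation": [-0.0037, 0, -0.0021], "twist": [0, 0, 0]}, {"grip": 1, "translation": [-0.004, 0, -0.0017], "twist": [0, 0, 0]}, {"grip": 1, "translation": [0, 0, 0], "twist": [0, 0, 0]}, {"grip": 1, "translation": [0, 0, 0], "twist": [0, 0, 0]}]}}

```text
clock: 10.03
eef_pos: [431.2, 270.4, 72.8]
tcp_rot: [-3.139, 0.302, -3.056]
contact_force: [-6.5, -2.6, -2.1]
opening: 0.241
```

```bash
python3 - <<'E'
from h import *
p,A,B=inbase()
shot("wrist","w7");shot("side","s7")
q,d,z=load("s7"); cv2.imwrite("pics/s7c.png",cv2.resize(q[240:380,220:380],None,fx=5,fy=4.3,interpolation=cv2.INTER_CUBIC)[...,::-1])
E
```

```text
10.0333 q [ 0.669  0.317  2.194 -0.428  0.411 -0.611] tcp in base [-114.4    0.    72.8] axes in base
 [[-0.955 -0.003  0.297]
 [-0.004  1.    -0.001]
 [-0.297 -0.002 -0.955]] F [-6.5 -2.6 -2.1] open 0.241
```

View pics/w7.png

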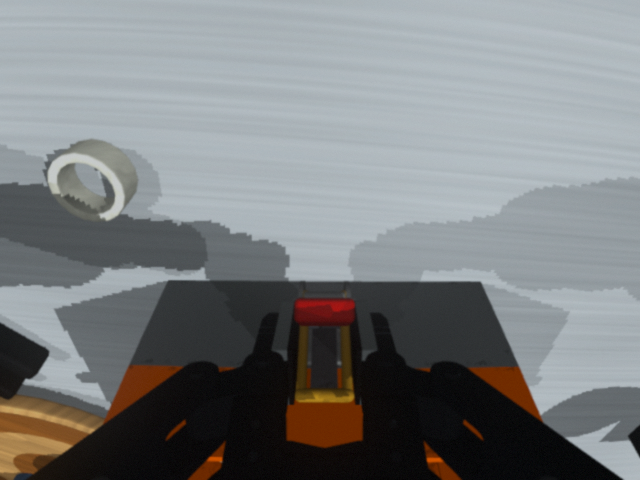

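View pics/s7c.png

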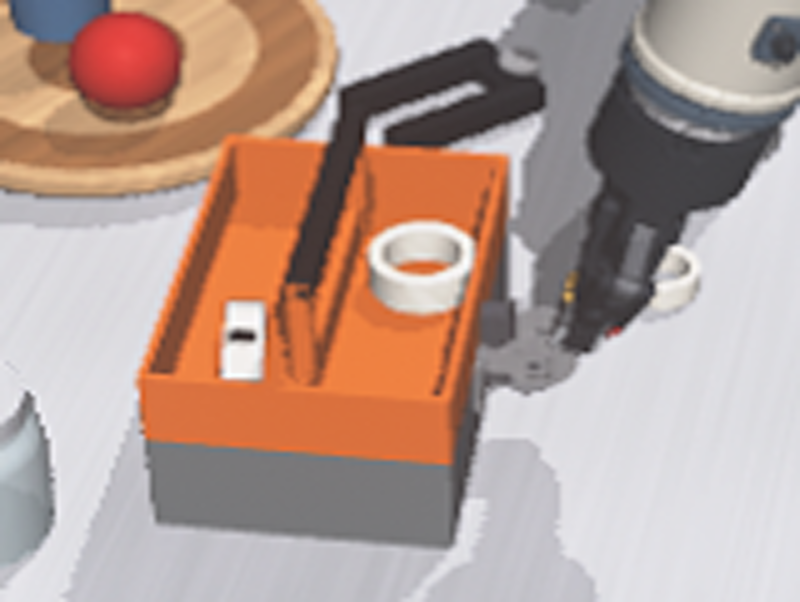

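The brass hook at crop (570,285) now stands clear of the catch at (495,320). The tab was raised 56.1 mm, which matches a lever angle of about 1.8. I'll release and back off.

>>> {"method": "jog_arm", "body": {"moves": [{"grip": -1, "translation": [0, 0, 0], "twist": [0, 0, 0]}, {"grip": -1, "translation": [0, 0, 0], "twist": [0, 0, 0]}, {"grip": -1, "translation": [0, 0, 0], "twist": [0, 0, 0]}, {"grip": -1, "translation": [0, 0, 0], "twist": [0, 0, 0]}, {"grip": -1, "translation": [0, 0, 0], "twist": [0, 0, 0]}, {"grip": -1, "translation": [0, 0, -0.02], "twist": [0, 0, 0]}, {"grip": -1, "translation": [0, 0, -0.035], "twist": [0, 0, 0]}, {"grip": -1, "translation": [0, 0, -0.035], "twist": [0, 0, 0]}, {"grip": -1, "translation": [0, 0, -0.035], "twist": [0, 0, 0]}, {"grip": -1, "translation": [0, 0, -0.035], "twist": [0, 0, 0]}]}}

```text
clock: 10.97
eef_pos: [383.5, 267.2, 227.2]
tcp_rot: [-3.141, 0.303, -3.056]
contact_force: [1.4, 0.7, 1.4]
opening: 0.998
```

>>> {"method": "jog_arm", "body": {"moves": [{"grip": -1, "translation": [0, 0, -0.035], "twist": [0, 0, 0]}, {"grip": -1, "translation": [0, 0, -0.035], "twist": [0, 0.098, 0]}, {"grip": -1, "translation": [0, 0, -0.02], "twist": [0, 0.098, 0]}, {"grip": -1, "translation": [0, 0, 0], "twist": [0, 0.098, 0]}, {"grip": -1, "translation": [0, 0, 0], "twist": [0, 0, 0]}]}}

```text
clock: 11.38
eef_pos: [361.7, 266.5, 314.0]
tcp_rot: [3.14, 0.009, -3.057]
contact_force: [0.0, 0.3, -0.7]
opening: 0.997
```

```bash
python3 - <<'E'
from h import *
p,A,B=inbase()
shot("wrist","w8")
p,d,z=load("w8"); 
E
```

```text
11.3833 q [ 0.634 -0.012  1.891 -0.004  1.255 -1.02 ] tcp in base [-183.9    1.7  314. ] axes in base
 [[-1.    -0.004  0.009]
 [-0.004  1.     0.002]
 [-0.009  0.002 -1.   ]] F [ 0.   0.3 -0.7] open 0.997
```

View pics/w8.png

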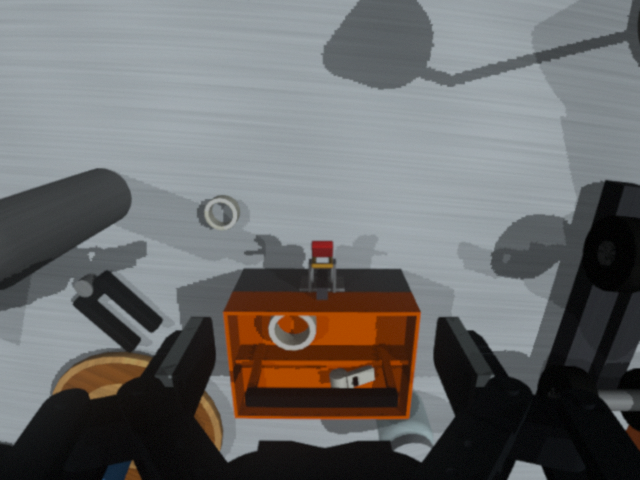

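The tab at (322,246), brass bar at (322,268) and catch at (321,292) are separate. I'll check this numerically, along with the tray pose.

```bash
python3 - <<'E'
from h import *
p,A,B=inbase()
p,d,W,z=full("w8"); hsv=cv2.cvtColor(p,cv2.COLOR_RGB2HSV); H,S,V=cv2.split(hsv); Z=W[...,2]
Q=(W-[*C,0])@B
box=np.zeros_like(H,bool); box[235:300,295:350]=1
for k,m in dict(tab=((H<4)|(H>174))&(S>150)&box, brass=(H>16)&(H<32)&(S>110)&box).items():
    print(k,m.sum(),np.percentile(Q[m],[5,50,95],axis=0).round(1).tolist())
box[:]=0; box[280:430,215:430]=1
for k,m,h in (('rim',(H>3)&(H<18)&(S>150)&(Z>104)&(Z<116)&box,110),('bar',(V<70)&(Z>156)&(Z<166)&box,161)):
    uv=np.argwhere(m)[:,::-1]; print(k,len(uv),cv2.minAreaRect(onplane(z,uv,h)[:,:2].astype(np.float32)))
cv2.imwrite("pics/w8c.png",cv2.resize(load("w8")[0][230:310,280:365],None,fx=7,fy=7,interpolation=cv2.INTER_CUBIC)[...,::-1])
E
```

```text
11.4333 q [ 0.636 -0.013  1.895 -0.007  1.251 -1.016] tcp in base [-184.8    0.8  312.3] axes in base
 [[-1.    -0.002  0.011]
 [-0.002  1.    -0.001]
 [-0.011 -0.001 -1.   ]] F [ 1.   0.1 -0.3] open 1.0
tab 269 [[-134.5, -8.4, 80.7], [-128.8, 0.3, 86.6], [-118.7, 9.0, 89.6]]
brass 128 [[-119.2, -9.4, 87.5], [-117.6, 0.4, 105.7], [-115.2, 9.2, 107.2]]
rim 3321 ((543.7542114257812, 279.67474365234375), (143.7294158935547, 199.82130432128906), 4.614833354949951)
bar 2103 ((542.9796752929688, 279.38177490234375), (17.466983795166016, 145.73634338378906), 4.749460220336914)
```

View pics/w8c.png

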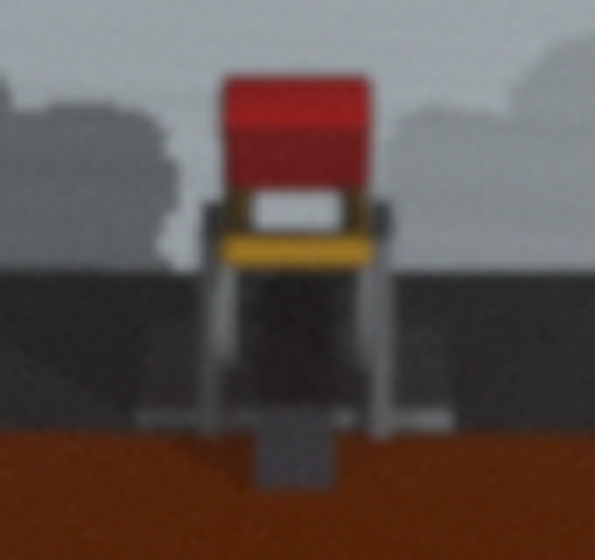

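Hook bar is at base x = -117, z = 106 and the keeper is at (-80.5, 86), so they are about 41 mm apart and the hook is clear. The tray hasn't moved. Now I'll turn the tool a quarter turn and move above the handle.

>>> {"method": "jog_arm", "body": {"moves": [{"grip": -1, "translation": [0, 0, 0], "twist": [0, 0.01, 0.12]}, {"grip": -1, "translation": [0, 0, 0], "twist": [0, 0, 0.121]}, {"grip": -1, "translation": [0, 0, 0], "twist": [0, 0, 0.121]}, {"grip": -1, "translation": [0, 0, 0], "twist": [0, 0, 0.121]}, {"grip": -1, "translation": [0, 0, 0], "twist": [0, 0, 0.121]}, {"grip": -1, "translation": [0, 0, 0], "twist": [0, 0, 0.121]}, {"grip": -1, "translation": [0, 0, 0], "twist": [0, 0, 0.121]}, {"grip": -1, "translation": [0, 0, 0], "twist": [0, 0, 0.121]}, {"grip": -1, "translation": [0, 0, 0], "twist": [0, 0, 0.121]}, {"grip": -1, "translation": [0, 0, 0], "twist": [0, 0, 0.121]}]}}

```text
clock: 12.27
eef_pos: [358.4, 264.7, 310.6]
tcp_rot: [-3.141, 0.002, 2.012]
contact_force: [-0.8, -0.5, 0.1]
opening: 1.005
```

>>> {"method": "jog_arm", "body": {"moves": [{"grip": -1, "translation": [0, 0, 0], "twist": [0, 0, 0.121]}, {"grip": -1, "translation": [0, 0, 0], "twist": [0, 0, 0.121]}, {"grip": -1, "translation": [0, 0, 0], "twist": [0, 0, 0.12]}, {"grip": -1, "translation": [0, 0.037, 0], "twist": [0, 0, 0]}, {"grip": -1, "translation": [0, 0.037, 0], "twist": [0, 0, 0]}, {"grip": -1, "translation": [0, 0.037, 0], "twist": [0, 0, 0]}, {"grip": -1, "translation": [0, 0.037, 0], "twist": [0, 0, 0]}, {"grip": -1, "translation": [0, 0.037, 0], "twist": [0, 0, 0]}, {"grip": -1, "translation": [0, 0, 0], "twist": [0, 0, 0]}, {"grip": -1, "translation": [0, 0, 0], "twist": [0, 0, 0]}]}}

```text
clock: 13.1
eef_pos: [543.9, 280.6, 309.7]
tcp_rot: [-3.14, 0.003, 1.655]
contact_force: [-1.8, 0.0, -0.4]
opening: 1.003
```

```bash
python3 - <<'E'
from h import *
p,A,B=inbase()
shot("wrist","w9")
E
```

```text
13.1 q [ 0.475  0.271  1.571 -0.002  1.302  0.392] tcp in base [ -1.2   1.  309.7] axes in base
 [[-0.003  1.    -0.002]
 [ 1.     0.003 -0.003]
 [-0.003 -0.002 -1.   ]] F [-1.8  0.  -0.4] open 1.003
```

View pics/w9.png

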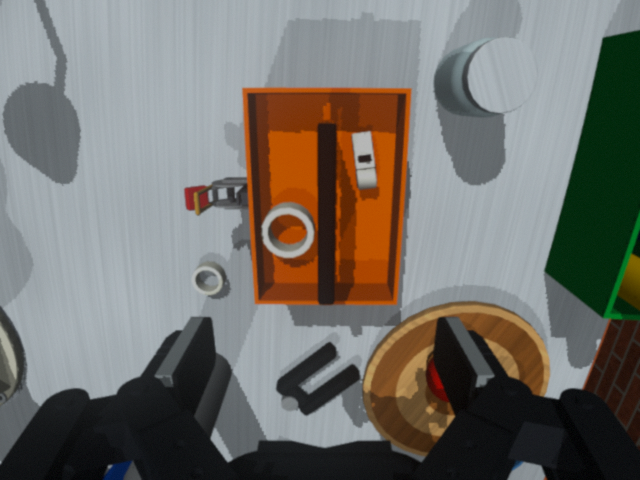

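The handle runs down the image from (326,125) to (326,302), and the rim corners are at (243,88), (410,88), (255,304) and (398,302). The whistle is at (364,160) and the roll at (288,231), both inside.

```bash
python3 - <<'E'
from h import *
p,A,B=inbase()
p,d,W,z=full("w9"); hsv=cv2.cvtColor(p,cv2.COLOR_RGB2HSV); H,S,V=cv2.split(hsv); Z=W[...,2]
box=np.zeros_like(H,bool); box[80:312,235:420]=1
for k,m,h in (('rim',(H>3)&(H<18)&(S>150)&(Z>104)&(Z<116)&box,110),('bar',(V<70)&(Z>156)&(Z<166)&box,161)):
    uv=np.argwhere(m)[:,::-1]; P=onplane(z,uv,h); print(k,len(uv),cv2.minAreaRect(P[:,:2].astype(np.float32)))
    q=((P-[*C,0])@B)
    print(np.percentile(q[:,:2],[0,1,99,100],axis=0).round(1).tolist())
    if k=='bar':
        for y0 in range(-70,75,20):
            s=q[abs(q[:,1]-y0)<4][:,0]
            if len(s): print(y0,s.min().round(1),s.max().round(1))
E
```

```text
13.15 q [ 0.476  0.27   1.572 -0.002  1.302  0.392] tcp in base [ -2.4   1.2 310.1] axes in base
 [[-0.003  1.    -0.002]
 [ 1.     0.003 -0.002]
 [-0.002 -0.002 -1.   ]] F [-0.  -0.3  0.4] open 1.003
rim 3765 ((546.3707885742188, 279.977783203125), (139.6570281982422, 199.10223388671875), 4.500604152679443)
[[-68.6, -99.5], [-68.2, -98.6], [70.7, 99.4], [71.1, 99.7]]
bar 3074 ((546.5010986328125, 280.458740234375), (13.293423652648926, 145.19903564453125), 4.7530517578125)
[[-5.1, -71.9], [-5.1, -69.1], [7.9, 71.9], [8.1, 73.3]]
-70 -5.1 8.1
-50 -5.1 8.0
-30 -5.1 7.7
-10 -5.0 7.5
10 -5.0 7.3
30 -4.9 7.8
50 -4.9 7.6
70 -4.8 7.4
```

>>> {"method": "jog_arm", "body": {"moves": [{"grip": -1, "translation": [-0.0007, 0.0025, 0.03], "twist": [0, 0, 0]}, {"grip": -1, "translation": [0, 0, 0.035], "twist": [0, 0, 0]}, {"grip": -1, "translation": [0, 0, 0.035], "twist": [0, 0, 0]}, {"grip": -1, "translation": [0, 0, 0.03], "twist": [0, 0, 0]}, {"grip": -1, "translation": [0, 0, 0.025], "twist": [0, 0, 0]}, {"grip": -1, "translation": [0, 0, 0.02], "twist": [0, 0, 0]}, {"grip": -1, "translation": [0, 0, 0], "twist": [0, 0, 0]}, {"grip": -1, "translation": [0, 0, 0], "twist": [0, 0, 0]}]}}

```text
clock: 13.82
eef_pos: [544.2, 280.2, 136.5]
tcp_rot: [-3.139, 0.002, 1.657]
contact_force: [-0.0, 0.8, 0.0]
opening: 0.999
```

```bash
python3 - <<'E'
from h import *
p,A,B=inbase()
shot("wrist","w10")
E
```

```text
13.8167 q [ 4.730e-01  4.360e-01  1.741e+00 -1.000e-03  9.680e-01  3.880e-01] tcp in base [ -1.    0.6 136.5] axes in base
 [[-0.005  1.    -0.002]
 [ 1.     0.005 -0.002]
 [-0.002 -0.002 -1.   ]] F [-0.   0.8  0. ] open 0.999
```

View pics/w10.png

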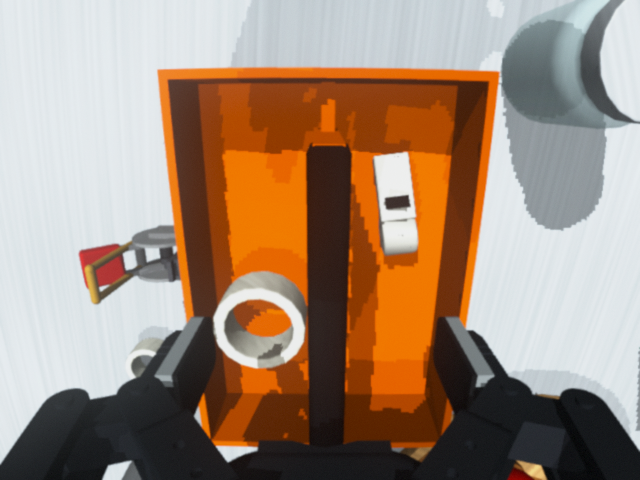

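The bar at column 328 lies midway between the pads (200 and 450), so I'll close on it.

>>> {"method": "jog_arm", "body": {"squeeze": 90, "moves": [{"grip": 1, "translation": [0, 0, 0.002], "twist": [0, 0, 0]}, {"grip": 1, "translation": [0, 0, 0], "twist": [0, 0, 0]}, {"grip": 1, "translation": [0, 0, 0], "twist": [0, 0, 0]}, {"grip": 1, "translation": [0, 0, 0], "twist": [0, 0, 0]}, {"grip": 1, "translation": [0, 0, 0], "twist": [0, 0, 0]}, {"grip": 1, "translation": [0, 0, 0], "twist": [0, 0, 0]}, {"grip": 1, "translation": [0, 0, 0], "twist": [0, 0, 0]}, {"grip": 1, "translation": [0, 0, 0], "twist": [0, 0, 0]}]}}

```text
clock: 14.53
eef_pos: [546.0, 280.4, 135.2]
tcp_rot: [-3.141, 0.001, 1.656]
contact_force: [-1.2, -0.9, 6.1]
opening: 0.145
```

```bash
python3 - <<'E'
from h import *
p,A,B=inbase()
from rig import r; s=r.sense(); print(s['eef_pos'],s['tcp_rot'],s['wrist_torque'])
E
```

```text
14.5333 q [ 0.472  0.439  1.739 -0.     0.964  0.388] tcp in base [  0.9   0.7 135.2] axes in base
 [[-0.004  1.    -0.001]
 [ 1.     0.004 -0.001]
 [-0.001 -0.001 -1.   ]] F [-1.2 -0.9  6.1] open 0.145
[546.03000593 280.37986331 135.15122574] [-3.14094721e+00  6.36424060e-04  1.65560674e+00] [-0.09999214  0.27065634 -0.00409818]
```

Gripped, and the jaws self-centred at x = 546.0, which agrees with the wrist measurement of 546.4. Lifting smoothly.

>>> {"method": "jog_arm", "body": {"moves": [{"grip": 1, "translation": [0, 0, -0.004], "twist": [0, 0, 0]}, {"grip": 1, "translation": [0, 0, -0.006], "twist": [0, 0, 0]}, {"grip": 1, "translation": [0, 0, -0.008], "twist": [0, 0, 0]}, {"grip": 1, "translation": [0, 0, -0.01], "twist": [0, 0, 0]}, {"grip": 1, "translation": [0, 0, -0.012], "twist": [0, 0, 0]}, {"grip": 1, "translation": [0, 0, -0.01], "twist": [0, 0, 0]}, {"grip": 1, "translation": [0, 0, -0.006], "twist": [0, 0, 0]}, {"grip": 1, "translation": [0, 0, 0], "twist": [0, 0, 0]}, {"grip": 1, "translation": [0, 0, 0], "twist": [0, 0, 0]}, {"grip": 1, "translation": [0, 0, 0], "twist": [0, 0, 0]}]}}

```text
clock: 15.37
eef_pos: [545.7, 280.2, 190.4]
tcp_rot: [-3.14, 0.001, 1.656]
contact_force: [0.2, 0.7, -5.9]
opening: 0.145
```

```bash
python3 - <<'E'
from h import *
p,A,B=inbase()
from rig import r; s=r.sense(); print(s['eef_pos'],s['tcp_rot'],s['wrist_torque'])
shot("wrist","w11"); shot("side","s11")
p,d,W,z=full("w11"); hsv=cv2.cvtColor(p,cv2.COLOR_RGB2HSV); H,S,V=cv2.split(hsv); Z=W[...,2]
q=(W-[*C,0])@B
# tilt: rim height fit
m=(H>3)&(H<18)&(S>150)&(Z>145)&(Z<185)&((abs(q[...,0])>67)|(abs(q[...,1])>97))
P=q[m]; X=np.c_[P[:,:2],np.ones(len(P))]; w=np.ones(len(P),bool)
for _ in range(4):
    co=np.linalg.lstsq(X[w],P[w,2],rcond=None)[0]; w=abs(P[:,2]-X@co)<4
print(m.sum(),co,w.sum())
E
```

```text
15.3667 q [ 4.720e-01  3.770e-01  1.696e+00 -1.000e-03  1.070e+00  3.870e-01] tcp in base [  0.6   0.5 190.4] axes in base
 [[-0.004  1.    -0.001]
 [ 1.     0.004 -0.001]
 [-0.001 -0.001 -1.   ]] F [ 0.2  0.7 -5.9] open 0.145
[545.73377777 280.22084375 190.4170014 ] [-3.14031686e+00  1.00600538e-03  1.65578781e+00] [-0.08470052  0.00247939 -0.01057156]
9644 [-1.20275566e-02  2.89035165e-02  1.62049880e+02] 6643
```

View pics/w11.png

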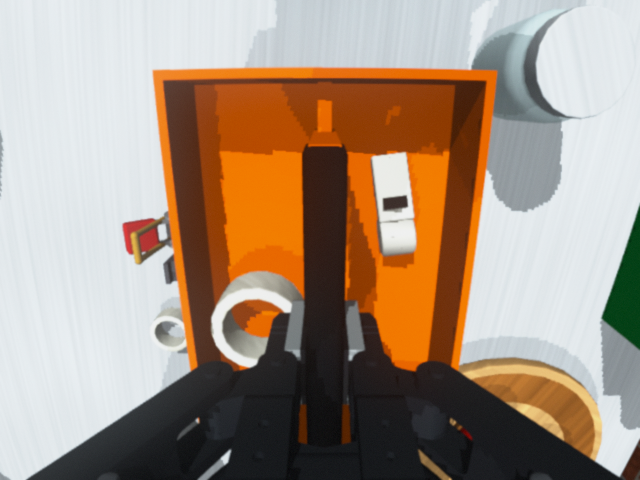

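View pics/s11.png

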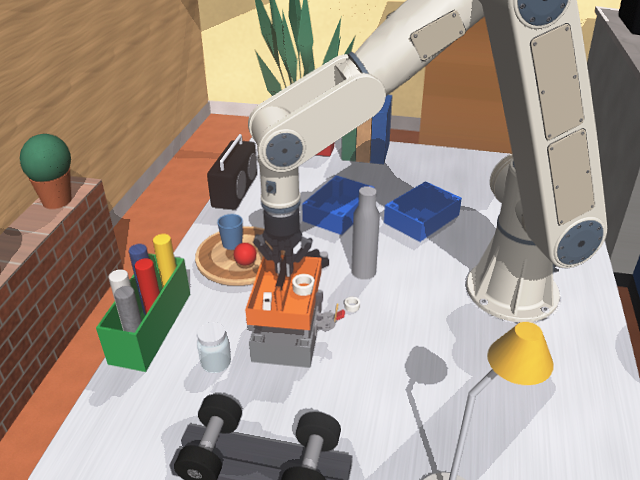

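The tray hangs level. Its rim corners at (155,72) and (495,72) match the view before the lift, and the whistle and roll are inside. Next I'll raise it above bottle height.

>>> {"method": "jog_arm", "body": {"moves": [{"grip": 1, "translation": [0, 0, -0.008], "twist": [0, 0, 0]}, {"grip": 1, "translation": [0, 0, -0.016], "twist": [0, 0, 0]}, {"grip": 1, "translation": [0, 0, -0.024], "twist": [0, 0, 0]}, {"grip": 1, "translation": [0, 0, -0.03], "twist": [0, 0, 0]}, {"grip": 1, "translation": [0, 0, -0.03], "twist": [0, 0, 0]}, {"grip": 1, "translation": [0, 0, -0.03], "twist": [0, 0, 0]}, {"grip": 1, "translation": [0, 0, -0.03], "twist": [0, 0, 0]}, {"grip": 1, "translation": [0, 0, -0.024], "twist": [0, 0, 0]}, {"grip": 1, "translation": [0, 0, -0.016], "twist": [0, 0, 0]}, {"grip": 1, "translation": [0, 0, -0.008], "twist": [0, 0, 0]}]}}

```text
clock: 16.3
eef_pos: [546.7, 280.8, 410.0]
tcp_rot: [3.139, -0.001, 1.656]
contact_force: [0.7, -0.0, -4.4]
opening: 0.145
```

```bash
python3 - <<'E'
from h import *
from rig import r; s=r.sense(); print(s['clock'],s['eef_pos'],s['tcp_rot'],s['contact_force'])
R=Ro.from_euler('xyz',s['tcp_rot']).as_matrix()
print(R.T@(np.array([527.1,-272.7,405])-s['eef_pos']), 'yaw change',np.deg2rad(70.1)-s['tcp_rot'][2])
E
```

```text
16.3 [546.7151537  280.84441458 410.02249091] [ 3.13878149e+00 -7.01209600e-04  1.65580157e+00] [ 0.68160745 -0.04267828 -4.43041843]
[-549.88369589  -66.55462859    4.44983006] yaw change -0.4323257617080156
```

>>> {"method": "jog_arm", "body": {"moves": [{"grip": 1, "translation": [-0.008, -0.001, 0], "twist": [0, 0, 0]}, {"grip": 1, "translation": [-0.016, -0.002, 0], "twist": [0, 0, 0]}, {"grip": 1, "translation": [-0.024, -0.003, 0], "twist": [0, 0, 0]}, {"grip": 1, "translation": [-0.0284, -0.0034, 0], "twist": [0, 0, 0]}, {"grip": 1, "translation": [-0.0284, -0.0034, 0], "twist": [0, 0, 0]}, {"grip": 1, "translation": [-0.0284, -0.0034, 0], "twist": [0, 0, 0]}, {"grip": 1, "translation": [-0.0284, -0.0034, 0], "twist": [0, 0, 0]}, {"grip": 1, "translation": [-0.0284, -0.0034, 0], "twist": [0, 0, 0]}, {"grip": 1, "translation": [-0.0284, -0.0034, 0], "twist": [0, 0, 0]}, {"grip": 1, "translation": [-0.0284, -0.0034, 0], "twist": [0, 0, 0]}]}}

```text
clock: 17.13
eef_pos: [535.8, 29.4, 405.0]
tcp_rot: [-3.138, 0.001, 1.655]
contact_force: [0.5, 0.3, -5.2]
opening: 0.145
```

>>> {"method": "jog_arm", "body": {"moves": [{"grip": 1, "translation": [-0.0284, -0.0034, 0], "twist": [0, 0, 0]}, {"grip": 1, "translation": [-0.0284, -0.0034, 0], "twist": [0, 0, 0]}, {"grip": 1, "translation": [-0.0284, -0.0034, 0], "twist": [0, 0, 0]}, {"grip": 1, "translation": [-0.0284, -0.0034, 0], "twist": [0, 0, 0]}, {"grip": 1, "translation": [-0.0284, -0.0034, 0], "twist": [0, 0, 0]}, {"grip": 1, "translation": [-0.0284, -0.0034, 0], "twist": [0, 0, 0]}, {"grip": 1, "translation": [-0.0284, -0.0034, 0], "twist": [0, 0, 0]}, {"grip": 1, "translation": [-0.0284, -0.0034, 0], "twist": [0, 0, 0]}, {"grip": 1, "translation": [-0.0284, -0.0034, 0], "twist": [0, 0, 0]}, {"grip": 1, "translation": [-0.024, -0.003, 0], "twist": [0, 0, 0.03]}]}}

```text
clock: 17.97
eef_pos: [525.5, -251.9, 405.1]
tcp_rot: [-3.138, -0.0, 1.625]
contact_force: [1.5, -0.2, -4.9]
opening: 0.146
```

>>> {"method": "jog_arm", "body": {"moves": [{"grip": 1, "translation": [-0.016, -0.002, 0], "twist": [0, 0, 0.05]}, {"grip": 1, "translation": [-0.008, -0.001, 0], "twist": [0, 0, 0.07]}, {"grip": 1, "translation": [0, 0, 0], "twist": [0, 0, 0.08]}, {"grip": 1, "translation": [0, 0, 0], "twist": [0, 0, 0.08]}, {"grip": 1, "translation": [0, 0, 0], "twist": [0, 0, 0.07]}, {"grip": 1, "translation": [0, 0, 0], "twist": [0, 0, 0.049]}, {"grip": 1, "translation": [0, 0, 0], "twist": [0, 0, 0]}, {"grip": 1, "translation": [0, 0, 0], "twist": [0, 0, 0]}]}}

```text
clock: 18.63
eef_pos: [524.2, -273.8, 405.7]
tcp_rot: [-3.139, 0.001, 1.228]
contact_force: [0.4, 0.6, -6.0]
opening: 0.144
```

```bash
python3 - <<'E'
from h import *
from rig import r; s=r.sense(); print(s['clock'],s['eef_pos'],s['tcp_rot'],s['contact_force'])
R=Ro.from_euler('xyz',s['tcp_rot']).as_matrix()
print(R.T@(np.array([527.1,-272.7,300])-s['eef_pos']), 'yaw change',np.deg2rad(70.1)+.004-s['tcp_rot'][2])
for n in("wrist","side","scene"): shot(n,n+"12")
E
```

```text
18.6333 [ 524.22826419 -273.83483089  405.69904843] [-3.13859476e+00  9.05067852e-04  1.22779691e+00] [ 0.423564    0.60577649 -5.99230513]
[  2.13019408   2.63965727 105.68972527] yaw change -0.00032110731285062144
```

View pics/wrist12.png

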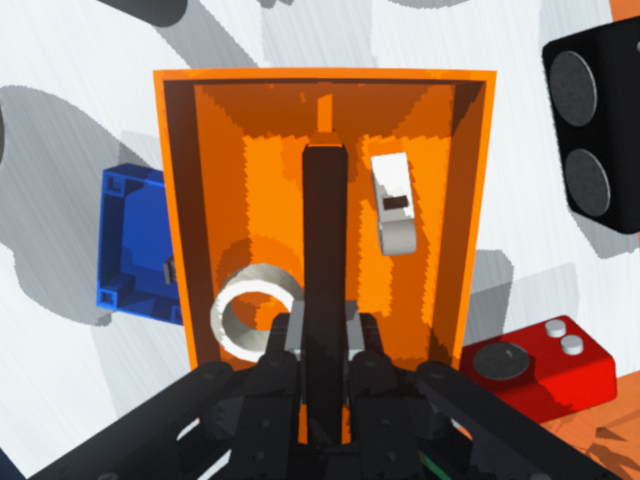

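View pics/scene12.png

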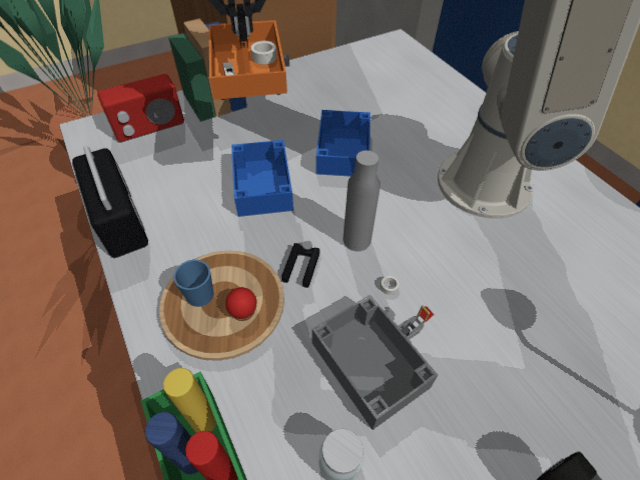

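The tray is level over the far blue base, with the whistle at (393,200) and roll at (258,310) inside. I'll correct the xy and lower it part-way.

>>> {"method": "jog_arm", "body": {"moves": [{"grip": 1, "translation": [0.001, 0.001, 0.008], "twist": [0, 0, 0]}, {"grip": 1, "translation": [0.001, 0.0015, 0.016], "twist": [0, 0, 0]}, {"grip": 1, "translation": [0, 0, 0.024], "twist": [0, 0, 0]}, {"grip": 1, "translation": [0, 0, 0.028], "twist": [0, 0, 0]}, {"grip": 1, "translation": [0, 0, 0.028], "twist": [0, 0, 0]}, {"grip": 1, "translation": [0, 0, 0.028], "twist": [0, 0, 0]}, {"grip": 1, "translation": [0, 0, 0.028], "twist": [0, 0, 0]}, {"grip": 1, "translation": [0, 0, 0.024], "twist": [0, 0, 0]}, {"grip": 1, "translation": [0, 0, 0.016], "twist": [0, 0, 0]}, {"grip": 1, "translation": [0, 0, 0.01], "twist": [0, 0, 0]}]}}

```text
clock: 19.62
eef_pos: [527.3, -271.8, 194.3]
tcp_rot: [-3.138, 0.0, 1.228]
contact_force: [0.3, 0.7, -5.3]
opening: 0.145
```

>>> {"method": "jog_arm", "body": {"moves": [{"grip": 1, "translation": [0, 0, 0.006], "twist": [0, 0, 0]}, {"grip": 1, "translation": [0, 0, 0], "twist": [0, 0, 0]}, {"grip": 1, "translation": [0, 0, 0], "twist": [0, 0, 0]}, {"grip": 1, "translation": [0, 0, 0], "twist": [0, 0, 0]}]}}

```text
clock: 19.95
eef_pos: [529.3, -272.9, 192.5]
tcp_rot: [3.14, 0.001, 1.227]
contact_force: [-0.2, -0.3, -5.3]
opening: 0.144
```

```bash
python3 - <<'E'
from h import *
from rig import r; L=[]
for i in range(6):
    s=r.sense(); L.append(np.r_[s['eef_pos'],s['tcp_rot']]); shot("side" if i%2 else "scene",f"l{i}")
L=np.array(L); print(L.round(2)); s6=L[:,:3].mean(0); yaw=L[:,5].mean()
R=Ro.from_euler('xyz',[np.pi,0,yaw]).as_matrix()
print(s6,R.T@(np.array([527.1,-272.7,150])-s6), 'yaw change',np.deg2rad(70.1)+.004-yaw,s['clock'],s['contact_force'])
q=load("l1")[0]; cv2.imwrite("pics/l1c.png",cv2.resize(q[110:250,260:420],None,fx=5,fy=4.2,interpolation=cv2.INTER_CUBIC)[...,::-1])
q=load("l0")[0]; cv2.imwrite("pics/l0c.png",cv2.resize(q[80:230,200:330],None,fx=4,fy=4,interpolation=cv2.INTER_CUBIC)[...,::-1])
E
```

```text
[[ 529.34 -272.94  192.51    3.14    0.      1.23]
 [ 529.33 -272.92  192.54    3.14    0.      1.23]
 [ 529.22 -272.85  192.45    3.14    0.      1.23]
 [ 529.1  -272.8   192.3     3.14    0.      1.23]
 [ 528.97 -272.76  192.13    3.14    0.      1.23]
 [ 528.83 -272.68  191.92    3.14    0.      1.23]]
[ 529.13088538 -272.82338312  192.30674998] [-0.56861282 -1.95356041 42.30674998] yaw change 0.0005976722841820603 20.2 [-1.09615401  0.68747982 -4.89364402]
```

View pics/l1c.png

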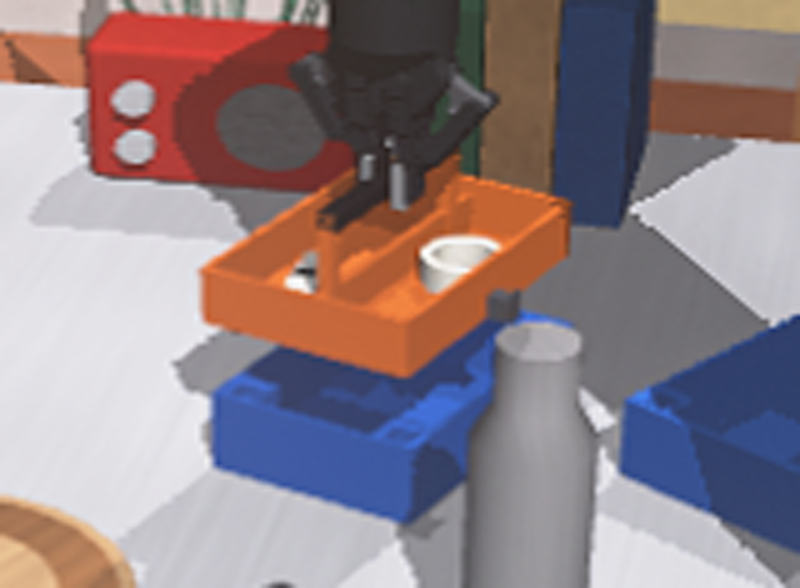

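View pics/l0c.png

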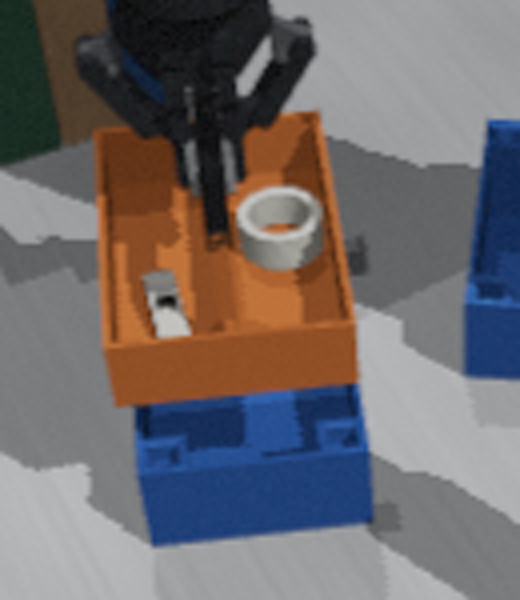

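The tray is square over the base in both views, with the lugs about 45 mm above the sockets. The pose reading wanders by 1-2 mm, so I'll average it over a second and cross-check tray against base within each camera.

```bash
python3 - <<'E'
from h import *
from rig import r; L=[]
for i in range(24):
    s=r.sense(); L.append(np.r_[s['eef_pos'],s['tcp_rot'][2]]); r.grab_frame("side")
L=np.array(L); print(L[::3].round(2)); print(L.mean(0),L.std(0),s['clock'])
# within-camera: fitted outline rectangles
for a,b in (("scene0","l0"),("side0","l1")):
    p,d,W,z=full(b); hsv=cv2.cvtColor(p,cv2.COLOR_RGB2HSV); H,S,V=cv2.split(hsv); Z=W[...,2]
    m=(H>3)&(H<18)&(S>150)&(d>0)&(Z>160)&(Z<175)&(abs(W[...,0]-527)<140)&(abs(W[...,1]+273)<140)
    uv=np.argwhere(m)[:,::-1]; print(b,'tray',len(uv),np.median(Z[m]),cv2.minAreaRect(onplane(z,uv,167.2)[:,:2].astype(np.float32)))
    p,d,W,z=full(a); hsv=cv2.cvtColor(p,cv2.COLOR_RGB2HSV); H,S,V=cv2.split(hsv); Z=W[...,2]
    m=(H>100)&(H<128)&(S>120)&(d>0)&(Z>58)&(Z<70)&(abs(W[...,0]-527)<140)&(abs(W[...,1]+273)<140)
    uv=np.argwhere(m)[:,::-1]; P=onplane(z,uv,65.); print(a,'base',len(uv),np.median(Z[m]),cv2.minAreaRect(P[:,:2].astype(np.float32)))
E
```

```text
[[ 528.71 -272.64  191.72    1.23]
 [ 528.57 -272.54  191.35    1.23]
 [ 528.54 -272.52  191.22    1.23]
 [ 528.53 -272.52  191.18    1.23]
 [ 528.55 -272.53  191.21    1.23]
 [ 528.55 -272.51  191.22    1.23]
 [ 528.52 -272.51  191.2     1.23]
 [ 528.54 -272.53  191.23    1.23]]
[ 528.55600073 -272.53570384  191.27684434    1.22681051] [4.46878677e-02 3.02304309e-02 1.31276912e-01 2.18570489e-05] 21.4
l0 tray 438 165.20350062581772 ((531.4595947265625, -269.7742919921875), (207.11831665039062, 138.20095825195312), 70.58684539794922)
scene0 base 635 63.114706560029724 ((527.662841796875, -268.72064208984375), (205.89329528808594, 137.6815948486328), 70.0882339477539)
l1 tray 464 165.70352362307423 ((526.616455078125, -265.72509765625), (216.98675537109375, 150.85025024414062), 70.46959686279297)
side0 base 432 63.69785636811645 ((522.3731079101562, -264.3914794921875), (215.2084503173828, 146.84837341308594), 70.343994140625)
```

The pose settles at (528.54, -272.52). The wide cameras hint at a different offset, so I'll measure the outer edges sub-pixel in the scene view, for both tray and base.

```bash
cat > edge.py <<'E'
from h import *
from scipy.ndimage import map_coordinates
def rect(cx,cy,a,h):  # corner fn in local
    c,s=np.cos(a),np.sin(a)
    return lambda x,y: np.array([cx+c*x-s*y,cy+s*x+c*y,h])
def edge(n,ch,cx,cy,a,h,which):
    p,d,z=load(n); I=(p[...,2].astype(float)-p[...,0])*(1 if ch=='b' else -1)
    I=I/(p.astype(float).sum(2)+30)
    f=rect(cx,cy,a,h); sg=1 if which[0]=='+' else -1; out=[]
    for t in np.linspace(-.75,.75,31):
        if which[1]=='x': P=f(sg*70,t*100); Pi=f(sg*69,t*100)
        else: P=f(t*70,sg*100); Pi=f(t*70,sg*99)
        u=proj(z,P)[0]; ui=proj(z,Pi)[0]; nrm=(u-ui)/np.linalg.norm(u-ui)
        # normal to edge in image
        ks=np.arange(-3,5,.1)
        q=u+ks[:,None]*nrm; v=map_coordinates(I,[q[:,1],q[:,0]],order=1)
        hi=np.median(v[:8]); lo=np.median(v[-8:])
        if hi-lo<.12: continue
        th=(hi+lo)/2; j=np.where((v[:-1]>th)&(v[1:]<=th))[0]
        if len(j)!=1: continue
        W=onplane(z,[u+ks[j[0]]*nrm],h)[0]; c,s=np.cos(a),np.sin(a); dx=W[:2]-[cx,cy]
        l=np.array([c*dx[0]+s*dx[1],-s*dx[0]+c*dx[1]]); out.append(l[0]-sg*70 if which[1]=='x' else l[1]-sg*100)
    return (len(out),np.median(out).round(2),np.std(out).round(2)) if len(out)>3 else (len(out),None,None)
E
python3 - <<'E'
from edge import *
A=np.deg2rad(-19.9)
for w in("+x","-x","+y","-y"):
    print(w,'scene blue',edge("scene0",'b',527.1,-272.7,A,65.,w),'tray',edge("l0",'o',528.6,-272.6,A,166.3,w),
     '| side blue',edge("side0",'b',527.1,-272.7,A,65.,w),'tray',edge("l1",'o',528.6,-272.6,A,166.3,w),
     '| wrist blue',edge("w1",'b',527.1,-272.7,A,65.,w),
     '| grey-seated tray scene',edge("scene0",'o',546,280.2,.0815,110.,w),'side',edge("side0",'o',546,280.2,.0815,110.,w),'w9',edge("w9",'o',546,280.2,.0815,110.,w),'w2',edge("w2",'o',546,280.2,.0815,110.,w))
E
```

```text
+x scene blue (31, np.float64(-1.97), np.float64(0.23)) tray (31, np.float64(1.41), np.float64(0.36)) | side blue (31, np.float64(-3.19), np.float64(0.38)) tray (22, np.float64(2.4), np.float64(0.83)) | wrist blue (31, np.float64(1.59), np.float64(0.41)) | grey-seated tray scene (0, None, None) side (31, np.float64(-1.96), np.float64(0.29)) w9 (31, np.float64(-0.0), np.float64(0.14)) w2 (31, np.float64(-0.15), np.float64(0.3))
-x scene blue (31, np.float64(-0.0), np.float64(0.19)) tray (31, np.float64(1.37), np.float64(0.38)) | side blue (13, np.float64(-7.87), np.float64(6.45)) tray (2, None, None) | wrist blue (31, np.float64(0.0), np.float64(0.16)) | grey-seated tray scene (29, np.float64(0.4), np.float64(0.62)) side (20, np.float64(-7.15), np.float64(1.19)) w9 (31, np.float64(0.76), np.float64(0.19)) w2 (23, np.float64(-0.25), np.float64(0.24))
+y scene blue (0, None, None) tray (0, None, None) | side blue (1, None, None) tray (0, None, None) | wrist blue (31, np.float64(0.73), np.float64(0.1)) | grey-seated tray scene (31, np.float64(5.93), np.float64(0.29)) side (0, None, None) w9 (31, np.float64(-0.94), np.float64(0.08)) w2 (31, np.float64(-1.22), np.float64(0.13))
-y scene blue (31, np.float64(0.82), np.float64(0.39)) tray (17, np.float64(7.82), np.float64(4.74)) | side blue (28, np.float64(-2.68), np.float64(0.73)) tray (22, np.float64(-6.89), np.float64(3.58)) | wrist blue (31, np.float64(0.14), np.float64(0.29)) | grey-seated tray scene (28, np.float64(-0.8), np.float64(0.32)) side (27, np.float64(-1.51), np.float64(1.2)) w9 (28, np.float64(0.0), np.float64(0.3)) w2 (31, np.float64(-0.24), np.float64(0.18))
```

In tray x, the wrist view puts the tray about +1 mm off the base and the scene view about +3.8 mm. I'll shift -2 mm as a compromise and let the tapered lugs and force readings settle the rest. Lowering to just above the sockets.

>>> {"method": "jog_arm", "body": {"moves": [{"grip": 1, "translation": [0, -0.001, 0.006], "twist": [0, 0, 0]}, {"grip": 1, "translation": [0, -0.001, 0.008], "twist": [0, 0, 0]}, {"grip": 1, "translation": [0, 0, 0.008], "twist": [0, 0, 0]}, {"grip": 1, "translation": [0, 0, 0.008], "twist": [0, 0, 0]}, {"grip": 1, "translation": [0, 0, 0.006], "twist": [0, 0, 0]}, {"grip": 1, "translation": [0, 0, 0.004], "twist": [0, 0, 0]}, {"grip": 1, "translation": [0, 0, 0], "twist": [0, 0, 0]}, {"grip": 1, "translation": [0, 0, 0], "twist": [0, 0, 0]}, {"grip": 1, "translation": [0, 0, 0], "twist": [0, 0, 0]}, {"grip": 1, "translation": [0, 0, 0], "twist": [0, 0, 0]}]}}

```text
clock: 22.28
eef_pos: [527.0, -272.0, 151.7]
tcp_rot: [3.141, 0.001, 1.227]
contact_force: [-0.8, 0.3, -4.6]
opening: 0.142
```

```bash
python3 - <<'E'
from h import *
from rig import r
for n in("side","scene","wrist"): shot(n,"m"+n)
for i in range(6): r.grab_frame("side")
s=r.sense(); print(s['clock'],s['eef_pos'],s['tcp_rot'],s['contact_force'],s['wrist_torque'])
q=load("mside")[0]; a=cv2.resize(q[150:240,290:380],None,fx=6,fy=6,interpolation=cv2.INTER_CUBIC)
cv2.imwrite("pics/msc.png",a[...,::-1])
q=load("mscene")[0]; cv2.imwrite("pics/mcc.png",cv2.resize(q[100:225,215:310],None,fx=6,fy=4.7,interpolation=cv2.INTER_CUBIC)[...,::-1])
E
```

```text
22.7333 [ 526.67228128 -271.90235517  151.31778979] [-3.14147065e+00  9.70003776e-04  1.22682083e+00] [-0.85206734  0.92047559 -5.95795215] [-0.07295667  0.02221247  0.04121564]
```

View pics/msc.png

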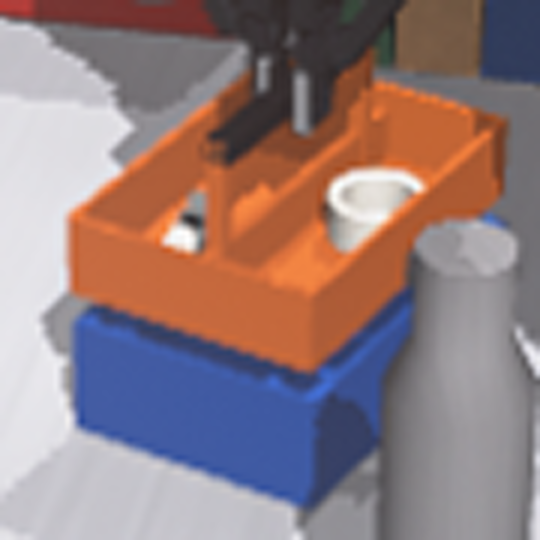

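View pics/mcc.png

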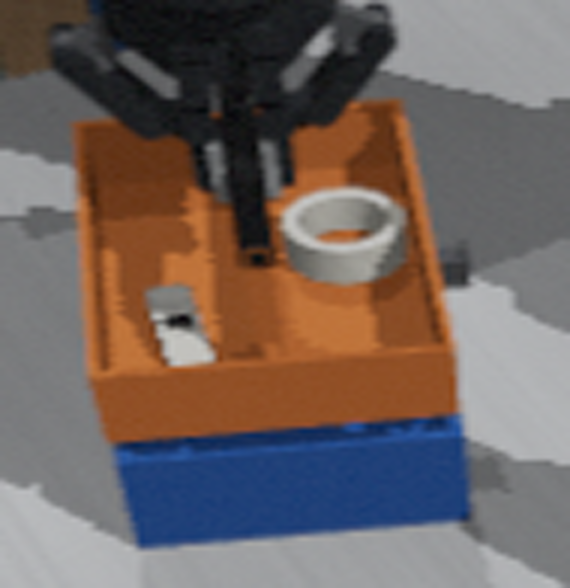

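In both wide views the tray sits about 1 px (around 2 mm) towards +x of the base. The scene view shows tray corner (105,440) above base corner (117,450). I'll shift -1 mm more and feel down in small steps.

>>> {"method": "jog_arm", "body": {"moves": [{"grip": 1, "translation": [0, -0.001, 0.001], "twist": [0, 0, 0]}, {"grip": 1, "translation": [0, 0, 0.002], "twist": [0, 0, 0]}, {"grip": 1, "translation": [0, 0, 0.002], "twist": [0, 0, 0]}, {"grip": 1, "translation": [0, 0, 0.002], "twist": [0, 0, 0]}, {"grip": 1, "translation": [0, 0, 0], "twist": [0, 0, 0]}, {"grip": 1, "translation": [0, 0, 0], "twist": [0, 0, 0]}]}}

```text
clock: 23.23
eef_pos: [525.6, -271.5, 144.0]
tcp_rot: [-3.141, 0.001, 1.227]
contact_force: [-0.3, 0.8, -5.4]
opening: 0.145
```

>>> {"method": "jog_arm", "body": {"moves": [{"grip": 1, "translation": [0, 0, 0.001], "twist": [0, 0, 0]}, {"grip": 1, "translation": [0, 0, 0.001], "twist": [0, 0, 0]}, {"grip": 1, "translation": [0, 0, 0.001], "twist": [0, 0, 0]}, {"grip": 1, "translation": [0, 0, 0], "twist": [0, 0, 0]}, {"grip": 1, "translation": [0, 0, 0], "twist": [0, 0, 0]}, {"grip": 1, "translation": [0, 0, 0], "twist": [0, 0, 0]}]}}

```text
clock: 23.73
eef_pos: [525.7, -271.6, 141.2]
tcp_rot: [-3.141, 0.001, 1.227]
contact_force: [0.4, 0.9, -3.3]
opening: 0.146
```

```bash
cat > st.py <<'E'
from h import *
from rig import r
F=[]
for i in range(3):
    s=r.sense(); F.append(np.r_[s['contact_force'],s['wrist_torque'],s['eef_pos']]); r.grab_frame("side")
F=np.mean(F,0); R=Ro.from_euler('xyz',s['tcp_rot']).as_matrix()
print(s['clock'],'pos',F[6:].round(2),'rot',s['tcp_rot'].round(4),'F tool',(R.T@F[:3]).round(1),'M tool',(R.T@F[3:6]).round(2))
E
python3 st.py
```

```text
23.8333 pos [ 525.72 -271.56  141.27] rot [-3.1415e+00  9.0000e-04  1.2268e+00] F tool [0.4 0.2 4.8] M tool [ 0.01 -0.01 -0.02]
```

With 6 mm to go the lug tips are 4 mm into the sockets and there is no contact force. Continuing.

>>> {"method": "jog_arm", "body": {"moves": [{"grip": 1, "translation": [0, 0, 0.001], "twist": [0, 0, 0]}, {"grip": 1, "translation": [0, 0, 0.001], "twist": [0, 0, 0]}, {"grip": 1, "translation": [0, 0, 0.001], "twist": [0, 0, 0]}, {"grip": 1, "translation": [0, 0, 0], "twist": [0, 0, 0]}, {"grip": 1, "translation": [0, 0, 0], "twist": [0, 0, 0]}, {"grip": 1, "translation": [0, 0, 0], "twist": [0, 0, 0]}]}}

```text
clock: 24.38
eef_pos: [525.7, -271.5, 138.2]
tcp_rot: [-3.141, 0.001, 1.227]
contact_force: [0.1, 0.1, -5.3]
opening: 0.143
```

```bash
python3 st.py
```

```text
24.4833 pos [ 525.71 -271.56  138.24] rot [-3.1414e+00  9.0000e-04  1.2268e+00] F tool [-0.   0.2  5.2] M tool [-0.01 -0.02 -0.  ]
```

>>> {"method": "jog_arm", "body": {"moves": [{"grip": 1, "translation": [0, 0, 0.001], "twist": [0, 0, 0]}, {"grip": 1, "translation": [0, 0, 0.001], "twist": [0, 0, 0]}, {"grip": 1, "translation": [0, 0, 0.0005], "twist": [0, 0, 0]}, {"grip": 1, "translation": [0, 0, 0], "twist": [0, 0, 0]}, {"grip": 1, "translation": [0, 0, 0], "twist": [0, 0, 0]}, {"grip": 1, "translation": [0, 0, 0], "twist": [0, 0, 0]}]}}

```text
clock: 25.03
eef_pos: [525.7, -271.5, 135.7]
tcp_rot: [-3.141, 0.001, 1.227]
contact_force: [-0.3, 0.7, -5.6]
opening: 0.144
```

```bash
python3 st.py
```

```text
25.1333 pos [ 525.71 -271.57  135.75] rot [-3.1414e+00  9.0000e-04  1.2268e+00] F tool [0.4 0.2 5.5] M tool [-0.02 -0.02 -0.01]
```

>>> {"method": "jog_arm", "body": {"moves": [{"grip": 1, "translation": [0, 0, 0.0005], "twist": [0, 0, 0]}, {"grip": 1, "translation": [0, 0, 0.0005], "twist": [0, 0, 0]}, {"grip": 1, "translation": [0, 0, 0], "twist": [0, 0, 0]}, {"grip": 1, "translation": [0, 0, 0], "twist": [0, 0, 0]}, {"grip": 1, "translation": [0, 0, 0], "twist": [0, 0, 0]}]}}

```text
clock: 25.6
eef_pos: [525.8, -271.6, 135.2]
tcp_rot: [3.142, 0.001, 1.227]
contact_force: [-3.0, 0.6, 3.5]
opening: 0.147
```

```bash
python3 st.py
```

```text
25.7 pos [ 525.77 -271.6   135.18] rot [3.1416e+00 1.0000e-03 1.2268e+00] F tool [ 0.3 -3.4 -4.3] M tool [0.51 0.04 0.  ]
```

Contact came at z = 135.18, against 135.15 when gripped on the grey base. The force is low, so the tray is home. I'll look before releasing.

```bash
python3 - <<'E'
from h import *
shot("side","nside"); shot("scene","nscene")
a=cv2.resize(load("nside")[0][150:240,290:380],(390,390),interpolation=cv2.INTER_CUBIC)
b=cv2.resize(load("nscene")[0][110:220,210:320],(390,390),interpolation=cv2.INTER_CUBIC)
cv2.imwrite("pics/n.png",np.hstack([a,b])[...,::-1])
E
```

```text
(no output)
```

View pics/n.png

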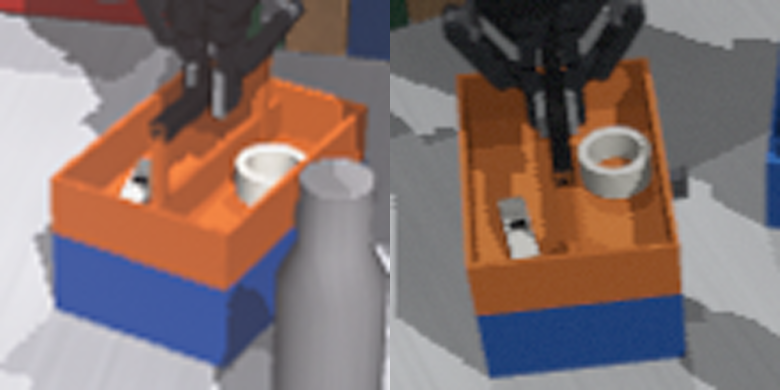

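The tray sits flush on the blue base all round: the seam runs (55,237)-(225,290) in the side crop and (475,318)-(683,293) in the scene crop, with no gap. Releasing and retreating straight up.

>>> {"method": "jog_arm", "body": {"squeeze": 20, "moves": [{"grip": -0.3, "translation": [0, 0, 0], "twist": [0, 0, 0]}, {"grip": -0.3, "translation": [0, 0, 0], "twist": [0, 0, 0]}, {"grip": -0.3, "translation": [0, 0, 0], "twist": [0, 0, 0]}, {"grip": -0.3, "translation": [0, 0, 0], "twist": [0, 0, 0]}, {"grip": -0.3, "translation": [0, 0, -0.01], "twist": [0, 0, 0]}, {"grip": -0.3, "translation": [0, 0, -0.02], "twist": [0, 0, 0]}, {"grip": -0.3, "translation": [0, 0, -0.03], "twist": [0, 0, 0]}, {"grip": -0.3, "translation": [0, 0, -0.035], "twist": [0, 0, 0]}, {"grip": -0.3, "translation": [0, 0, -0.035], "twist": [0, 0, 0]}, {"grip": -0.3, "translation": [0, 0, -0.035], "twist": [0, 0, 0]}]}}

```text
clock: 26.68
eef_pos: [525.5, -271.3, 302.1]
tcp_rot: [3.142, 0.001, 1.227]
contact_force: [0.6, 0.1, 0.2]
opening: 0.648
```

>>> {"method": "jog_arm", "body": {"moves": [{"grip": -0.3, "translation": [0, 0, -0.03], "twist": [0, 0, 0]}, {"grip": -0.3, "translation": [0, 0, -0.02], "twist": [0, 0, 0]}, {"grip": -0.3, "translation": [0, 0, 0], "twist": [0, 0, 0]}, {"grip": -0.3, "translation": [0, 0, 0], "twist": [0, 0, 0]}, {"grip": -0.3, "translation": [0, 0, 0], "twist": [0, 0, 0]}]}}

```text
clock: 27.1
eef_pos: [525.4, -271.1, 349.3]
tcp_rot: [-3.141, 0.001, 1.227]
contact_force: [-0.4, -0.6, -0.6]
opening: 0.651
```

```bash
python3 - <<'E'
from h import *
shot("wrist","z"); shot("scene","zs")
from rig import r; s=r.sense(); print(s['clock'],s['eef_pos'],s['contact_force'],s['opening'])
p,d,W,z=full("z"); hsv=cv2.cvtColor(p,cv2.COLOR_RGB2HSV); H,S,V=cv2.split(hsv); Z=W[...,2]
near=(abs(W[...,0]-527)<130)&(abs(W[...,1]+273)<130)
for k,m,h in (('rim',(H>3)&(H<18)&(S>150)&(Z>105)&(Z<115)&near,110),('bar',(V<70)&(Z>156)&(Z<166)&near,161)):
    uv=np.argwhere(m)[:,::-1]; P=onplane(z,uv,h); print(k,len(uv),np.median(Z[m]),cv2.minAreaRect(P[:,:2].astype(np.float32)))
# bystanders: frame differences
a=load("scene0")[0].astype(int);b=load("zs")[0].astype(int); D=abs(a-b).sum(2)
for n,(u,v) in dict(jar=(342,455),trainer=(301,263),ball=(241,303),cup=(195,283),bottle=(362,205)).items(): print(n,np.median(D[v-12:v+12,u-12:u+12]))
E
```

```text
27.2 [ 525.15640898 -271.07649391  348.34746005] [ 0.1209654  -0.09926782 -0.38577827] 0.6516630649840505
rim 2884 109.38809070383054 ((526.6262817382812, -272.21826171875), (199.4940643310547, 139.5581512451172), 70.06053924560547)
bar 2317 160.4414145303094 ((527.4185791015625, -271.4878234863281), (143.77069091796875, 12.881986618041992), 70.01131439208984)
jar 5.0
trainer 8.0
ball 5.0
cup 4.0
bottle 4.0
```

View pics/z.png

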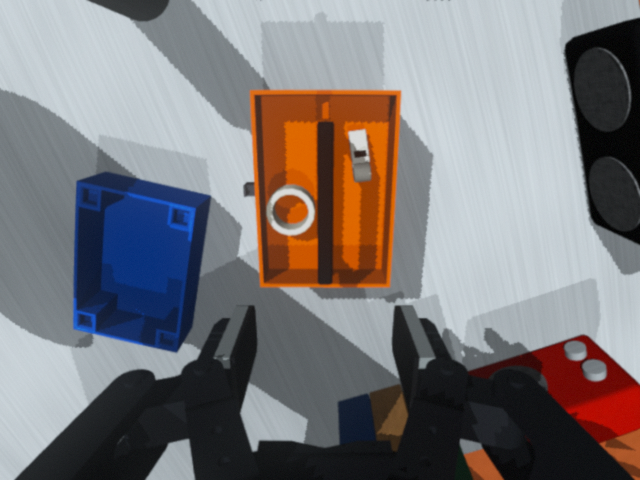

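View pics/zs.png

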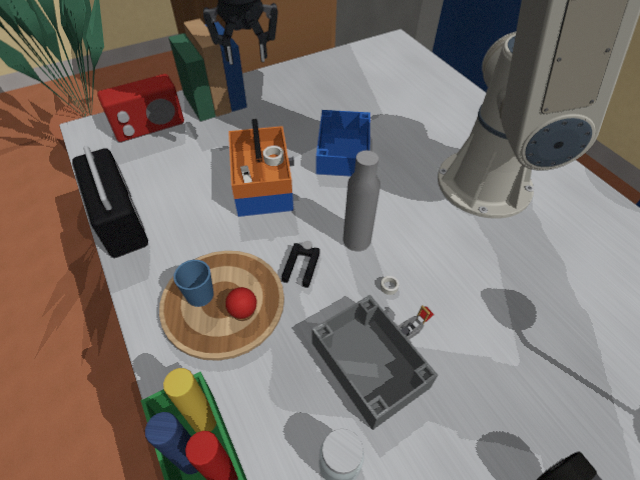

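The tray sits seated on the far blue base. Its rim centre is (526.6, -272.2) against the base at (527.1, -272.7), angle 70.06° against 70.1°, heights 109.4 and 160.4 mm. The contents are inside and the bystanders unchanged. Handing in.

```bash
python3 -c "
from rig import r
print(r.sign_off())"
```

```text
the job is handed in; nothing more can be done
None
```

I opened the latch, moved the tray onto the far blue base, let go and handed the job in at about 27 s of the 64 s allowed. No verdict is reported.

**What I did**
- **Latch:** I swung the lever to about 1.75–1.8 rad. The hook bar then stood about 41 mm from the catch, with the tray still in place.
- **Tray:** I lifted it by the handle, carried it level above bottle height and lowered it in small steps. First contact with the blue base came at the seated height, with only a few newtons.

**Last checks**

| Check | Measured | Expected |
|---|---|---|
| Rim centre (mm) | (526.6, -272.2) | base centre (527.1, -272.7) |
| Long-axis direction | 70.06° | 70.1° |
| Rim height (mm) | 109.4 | 110 |
| Handle top height (mm) | 160.4 | 161 |

The whistle and tape roll are inside the tray. All five bystanders look unchanged in the scene view, and the gripper is clear at z of about 349 mm.

**What disagreed**
- **Sideways offset before lowering:** the wrist and scene cameras differed by about 3 mm. I used a compromise shift, and the lugs went in without sideways force.
- **Handle bar centre:** it measured (527.4, -271.5), about 1.3 mm from the base centre and within the 3 mm limit.
- **Tilt while lifting:** a numeric tilt fit was unusable, so I judged levelness from the images.

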